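# Raise the key tray and sort key cases by weight

## Task

First put up the fold-flat key tray: raise each of its three hinged panels until it meets its stop and stands upright. Then lift the chrome key cases and feel which are heavy: lay each heavy one (it has keys in it) lengthwise on the slim aluminium shelf, not on end, and put each light, empty one inside the tray. Leave the tray standing and everything else on the table where it is.

Things in the scene. Friction and masses are not known exactly. Their poses are not given: they have to be found in the camera images.
- tray: fold-flat key tray, fixed to the table. Dark base 120 (x) x 230 (y), 10 mm thick; origin at the centre of its underside, on the table. Fixed back wall, 6 mm thick, on the +x edge, top 70 mm above the table. Hinged panels on the -x, +y and -y edges. Room inside 120 x 230, holds three cases side by side across y, 72 mm apart, long sides along x
- panel_front (a joint): angle (rad) of the tray panel on the tray's -x edge (nearest the robot); 218 mm wide. 0: lying out flat, 1.571: upright against its stop. Its hinge line is that edge of the base, 10 mm above the table. It starts 0.3 to 0.7 up. The stiff hinge (friction 0.07 N m) stays where it is left
- panel_front_rim (a point): middle of the brass rim bar (12 mm diameter) along this panel's free edge, 60 mm from the hinge line, parallel to it. Below the bar the 4 mm thick panel has a hand slot 80 mm wide (mid panel), open from 18 to 54 mm from the hinge, so that fingers can pinch the bar from above; the bar can turn between them as the panel swings
- panel_left (a joint): angle (rad) of the tray panel on the tray's +y edge; 120 mm wide. 0: lying out flat, 1.571: upright against its stop. Its hinge line is that edge of the base, 10 mm above the table. It starts 0.3 to 0.7 up. The stiff hinge (friction 0.07 N m) stays where it is left
- panel_left_rim (a point): middle of the brass rim bar (12 mm diameter) along this panel's free edge, 60 mm from the hinge line, parallel to it. Below the bar the 4 mm thick panel has a hand slot 80 mm wide (mid panel), open from 18 to 54 mm from the hinge, so that fingers can pinch the bar from above; the bar can turn between them as the panel swings
- panel_right (a joint): angle (rad) of the tray panel on the tray's -y edge; 120 mm wide. 0: lying out flat, 1.571: upright against its stop. Its hinge line is that edge of the base, 10 mm above the table. It starts 0.3 to 0.7 up. The stiff hinge (friction 0.07 N m) stays where it is left
- panel_right_rim (a point): middle of the brass rim bar (12 mm diameter) along this panel's free edge, 60 mm from the hinge line, parallel to it. Below the bar the 4 mm thick panel has a hand slot 80 mm wide (mid panel), open from 18 to 54 mm from the hinge, so that fingers can pinch the bar from above; the bar can turn between them as the panel swings
- shelf: slim aluminium shelf fixed on a closed grey plinth: deck 64 deep (its x) x 240 long (its y), deck surface 65 mm above the table, with a lip 3 mm thick and 5 mm high along all four edges (58 x 234 inside the lips). Origin on the table under the centre of the deck. It has room for two cases end to end, long sides along the shelf's y
- case_a: chrome magnetic key case, closed, 84 (x) x 40 (y) x 34 (z) mm, origin at the centre of its underside; may be absent (None from the start). All look alike. An empty one weighs 110 to 150 g, one with keys in it 470 to 630 g, which only lifting tells; any number of those present, 0 to 2, hold keys
- case_b: chrome magnetic key case, closed, 84 (x) x 40 (y) x 34 (z) mm, origin at the centre of its underside; may be absent (None from the start). All look alike. An empty one weighs 110 to 150 g, one with keys in it 470 to 630 g, which only lifting tells; any number of those present, 0 to 2, hold keys
- case_c: chrome magnetic key case, closed, 84 (x) x 40 (y) x 34 (z) mm, origin at the centre of its underside; may be absent (None from the start). All look alike. An empty one weighs 110 to 150 g, one with keys in it 470 to 630 g, which only lifting tells; any number of those present, 0 to 2, hold keys
- case_d: chrome magnetic key case, closed, 84 (x) x 40 (y) x 34 (z) mm, origin at the centre of its underside; may be absent (None from the start). All look alike. An empty one weighs 110 to 150 g, one with keys in it 470 to 630 g, which only lifting tells; any number of those present, 0 to 2, hold keys
- case_e: chrome magnetic key case, closed, 84 (x) x 40 (y) x 34 (z) mm, origin at the centre of its underside; may be absent (None from the start). All look alike. An empty one weighs 110 to 150 g, one with keys in it 470 to 630 g, which only lifting tells; any number of those present, 0 to 2, hold keys
- shoe_tree: bystander, loose: wooden shoe tree with a steel rod, 235 mm long, on the left; origin at the centre of its underside. Leave it alone
- flip_box: bystander, loose: clear flip-top box of bead tassel caps, 112 x 82 x 53 mm; origin at the centre of its underside. Leave it alone
- polish_tin: bystander, loose: flat round black and brass polish tin, 64 mm across, 24 mm high; origin at the centre of its underside. Leave it alone
- candle: bystander, loose: candle in an amber glass jar, 56 mm across, 55 mm high; origin at the centre of its underside. Leave it alone
Mind the look-alikes: they are no part of the job. What is shaped like the case_c but purple or turquoise is not meant.

How it is judged:
On the way:
1. all three tray panels are up against their stops, before any case is put away (value of joint each of panel_front, panel_left, panel_right above 1.45 rad and not ((x of case_a in the frame of tray between -0.06 and 0.06 m and y of case_a in the frame of tray between -0.115 and 0.115 m and z of case_a in the frame of tray between -0.005 and 0.065 m) or (x of case_a in the frame of shelf between -0.032 and 0.032 m and y of case_a in the frame of shelf between -0.12 and 0.12 m and z of case_a in the frame of shelf between 0.058 and 0.115 m and angle between case_a's own x axis and vertical between 1.32 and 1.82 rad and angle between the x axis of case_a and the y axis of shelf, either way round below 0.4 rad and contact force between case_a and shelf above 3.2 N)) and not ((x of case_b in the frame of tray between -0.06 and 0.06 m and y of case_b in the frame of tray between -0.115 and 0.115 m and z of case_b in the frame of tray between -0.005 and 0.065 m) or (x of case_b in the frame of shelf between -0.032 and 0.032 m and y of case_b in the frame of shelf between -0.12 and 0.12 m and z of case_b in the frame of shelf between 0.058 and 0.115 m and angle between case_b's own x axis and vertical between 1.32 and 1.82 rad and angle between the x axis of case_b and the y axis of shelf, either way round below 0.4 rad and contact force between case_b and shelf above 3.2 N)) and not ((x of case_c in the frame of tray between -0.06 and 0.06 m and y of case_c in the frame of tray between -0.115 and 0.115 m and z of case_c in the frame of tray between -0.005 and 0.065 m) or (x of case_c in the frame of shelf between -0.032 and 0.032 m and y of case_c in the frame of shelf between -0.12 and 0.12 m and z of case_c in the frame of shelf between 0.058 and 0.115 m and angle between case_c's own x axis and vertical between 1.32 and 1.82 rad and angle between the x axis of case_c and the y axis of shelf, either way round below 0.4 rad and contact force between case_c and shelf above 3.2 N)) and not ((x of case_d in the frame of tray between -0.06 and 0.06 m and y of case_d in the frame of tray between -0.115 and 0.115 m and z of case_d in the frame of tray between -0.005 and 0.065 m) or (x of case_d in the frame of shelf between -0.032 and 0.032 m and y of case_d in the frame of shelf between -0.12 and 0.12 m and z of case_d in the frame of shelf between 0.058 and 0.115 m and angle between case_d's own x axis and vertical between 1.32 and 1.82 rad and angle between the x axis of case_d and the y axis of shelf, either way round below 0.4 rad and contact force between case_d and shelf above 3.2 N)) and not ((x of case_e in the frame of tray between -0.06 and 0.06 m and y of case_e in the frame of tray between -0.115 and 0.115 m and z of case_e in the frame of tray between -0.005 and 0.065 m) or (x of case_e in the frame of shelf between -0.032 and 0.032 m and y of case_e in the frame of shelf between -0.12 and 0.12 m and z of case_e in the frame of shelf between 0.058 and 0.115 m and angle between case_e's own x axis and vertical between 1.32 and 1.82 rad and angle between the x axis of case_e and the y axis of shelf, either way round below 0.4 rad and contact force between case_e and shelf above 3.2 N))), for 0.2 s.
At the end, for the whole second after the job is handed in: All three panels above 1.45 rad; each case with keys (470 g or more) rests on the shelf deck, long axis level within 0.25 rad and within 0.4 rad of the shelf's length; each empty case lies inside the tray, its origin under 65 mm above the table; all cases at rest (value of joint each of panel_front, panel_left, panel_right above 1.45 rad and ((x of case_a in the frame of shelf between -0.032 and 0.032 m and y of case_a in the frame of shelf between -0.12 and 0.12 m and z of case_a in the frame of shelf between 0.058 and 0.115 m and angle between case_a's own x axis and vertical between 1.32 and 1.82 rad and angle between the x axis of case_a and the y axis of shelf, either way round below 0.4 rad and contact force between case_a and shelf above 3.2 N) or (x of case_a in the frame of tray between -0.06 and 0.06 m and y of case_a in the frame of tray between -0.115 and 0.115 m and z of case_a in the frame of tray between -0.005 and 0.065 m and contact force between case_a and tray below 3.2 N)) and ((x of case_b in the frame of shelf between -0.032 and 0.032 m and y of case_b in the frame of shelf between -0.12 and 0.12 m and z of case_b in the frame of shelf between 0.058 and 0.115 m and angle between case_b's own x axis and vertical between 1.32 and 1.82 rad and angle between the x axis of case_b and the y axis of shelf, either way round below 0.4 rad and contact force between case_b and shelf above 3.2 N) or (x of case_b in the frame of tray between -0.06 and 0.06 m and y of case_b in the frame of tray between -0.115 and 0.115 m and z of case_b in the frame of tray between -0.005 and 0.065 m and contact force between case_b and tray below 3.2 N)) and ((x of case_c in the frame of shelf between -0.032 and 0.032 m and y of case_c in the frame of shelf between -0.12 and 0.12 m and z of case_c in the frame of shelf between 0.058 and 0.115 m and angle between case_c's own x axis and vertical between 1.32 and 1.82 rad and angle between the x axis of case_c and the y axis of shelf, either way round below 0.4 rad and contact force between case_c and shelf above 3.2 N) or (x of case_c in the frame of tray between -0.06 and 0.06 m and y of case_c in the frame of tray between -0.115 and 0.115 m and z of case_c in the frame of tray between -0.005 and 0.065 m and contact force between case_c and tray below 3.2 N)) and ((x of case_d in the frame of shelf between -0.032 and 0.032 m and y of case_d in the frame of shelf between -0.12 and 0.12 m and z of case_d in the frame of shelf between 0.058 and 0.115 m and angle between case_d's own x axis and vertical between 1.32 and 1.82 rad and angle between the x axis of case_d and the y axis of shelf, either way round below 0.4 rad and contact force between case_d and shelf above 3.2 N) or (x of case_d in the frame of tray between -0.06 and 0.06 m and y of case_d in the frame of tray between -0.115 and 0.115 m and z of case_d in the frame of tray between -0.005 and 0.065 m and contact force between case_d and tray below 3.2 N)) and ((x of case_e in the frame of shelf between -0.032 and 0.032 m and y of case_e in the frame of shelf between -0.12 and 0.12 m and z of case_e in the frame of shelf between 0.058 and 0.115 m and angle between case_e's own x axis and vertical between 1.32 and 1.82 rad and angle between the x axis of case_e and the y axis of shelf, either way round below 0.4 rad and contact force between case_e and shelf above 3.2 N) or (x of case_e in the frame of tray between -0.06 and 0.06 m and y of case_e in the frame of tray between -0.115 and 0.115 m and z of case_e in the frame of tray between -0.005 and 0.065 m and contact force between case_e and tray below 3.2 N)) and linear speed of each of case_a, case_b, case_c, case_d, case_e below 0.02 m/s); the robot touches nothing.
It fails at once if a bystander is moved more than 40 mm (distance of any of shoe_tree, flip_box, polish_tin, candle from where it was at the start of the episode above 0.04 m).
It fails at once if a bystander is tipped over (angle between any of shoe_tree, flip_box, polish_tin, candle's own z axis and vertical above 0.6 rad).
Of case_a, case_b, case_c, case_d, case_e only 3 to 5 are there at a start; the rules pass over those that are not, and their reading is None.
At some moment in a run one of case_a, case_b, case_c, case_d, case_e may be knocked a few centimetres aside while the robot is not near it.
Once in a run the grip may slacken for a moment while it holds something.
It also fails if it takes over 210 s, if anything falls off the work surface, if the arm or the gripper's body presses on something with over 40 N, if the wrist force passes 120 N, or if a joint passes its speed limit or range.

## Robot

A 6-joint arm with a two-finger parallel gripper is mounted at the origin on the work surface. World frame = base frame: x ahead of the robot, y to its left, z up, the work surface at z = 0. Lengths are in m, angles in rad, forces in N, time in s.
With the tool pointing down it reaches from about 0.25 to 0.775 m from the base axis. Payload 4 kg.
Tool frame: the origin (TCP) lies where the fingers leave the gripper's body, on its centre line; the fingertips stand 97 mm ahead of it and the grasp point (between the pads) lies 78 mm ahead of it; z points along the fingers, x is the direction in which the jaws open and shut, and the axes are right-handed (so a half turn about z gives the same grasp; the last joint's range is limited). The gripper opens to 94 mm and grips with 3 to 60 N. Pads are 16 mm wide; open, the fingers measure 119 mm over their backs; the gripper's body (75 mm by 177 mm) begins 78 mm behind the grasp point.
Start: joints at [1.155, 0.087, 1.371, -0, 1.684, -0.103], TCP at [0.169, 0.523, 0.303] pointing down, gripper open.
Joint ranges: [-3.1, 3.1], [-0.76, 2.03], [0.27, 2.55], [-1.08, 4.22], [0.17, 2.65], [-2.57, 2.57]. Speed limits (rad/s): [2.79, 2.79, 3.14, 3.14, 3.14, 3.14].

## Interface

Orientations are given as [roll, pitch, yaw] about the fixed x, y, z axes, in that order (R = Rz(yaw) Ry(pitch) Rx(roll)).
In Python, from bench import * gives the robot as it stands.
- The arm moves only by the tool jog_arm, never from a script. Its argument "moves" is a list of rows, each a list of 7 numbers: the turn, a rotation vector about the world's x, y, z in rad, then the shift along the world's x, y, z in mm, then the finger opening in mm, from 0 to 94. In form: [[rx, ry, rz, tx, ty, tz, fingers], ...]. A call has 1 to 12 rows; each row shifts and turns the commanded pose from where the row before left it; what a row does not reach is not made up. A row lasts 1/8 s, in which the tool goes at most 62.5 mm and 10.7 degrees, less where a joint would pass 70% of its speed; a pose out of reach is approached as far as the arm can. A call is refused whole if a number of a shift passes 62.5 or a number of a turn 0.188, either way. A call with a gripper value outside its range is refused whole. The fingers move at their own pace and stop on an object; the grip force is fixed at half the most. Time passes only in rows, so rows that do not move let the fingers close. It gives the time, the measured TCP pose, the force and the opening at its end, in the units of the state.
- get_obs(): the state, without advancing time (a new reading comes with each control period).
- snapshot(name): name is "scene" or "top"; returns the picture (480x640x3 uint8, red, green, blue); there is no depth.
- get_calibration(name): a dict with "camera_matrix" (3x3 intrinsics, pixels), "R" (3x3) and "t" (3): a world point X has camera coordinates R X + t. Camera axes: x right, y down, z forward; pixel columns grow to the right and rows downward; lengths in m; the calibration is good to about 2 mm. A picture is of the moment at which its call begins. get_calibration takes no time and is no camera call.
- close_job(): hands the job in, once; it reports no verdict.
Trained networks look in the newest picture that a camera, given by its name, has taken for a name from the list of things; names that differ only in an ending like _2 or _b are one class to them, and where a whole thing is asked for, a point or a joint stands for the part that bears it (a point fixed in the world has none). Each returns a list of dicts, best first, with "conf" (0 to 1); they miss things now and then, are a little off and sometimes report something else, mostly with a low value. They report only what shows in the picture. A call takes as long as a camera call. They do not tell look-alikes from the thing itself.
- look_for(label, camera): "bbox" ([left, top, right, bottom] in pixels, round what is visible of it).
The state is a dict: "time": time; "joint_positions": joint angles; "qvel": joint speeds; "joint_torque": joint torques, N m; "tool_pos": TCP position; "ee_rot": TCP orientation; "wrist_force": force on the tool from outside, world axes, zero at the start; "wrist_torque": the same for the moment, N m; "width": finger opening in m.
Only numpy, scipy, OpenCV 4.12 (cv2) and the standard library are available. Lean on these libraries where they do the work, as an engineer would, in place of code of your own. Each camera call takes 0.05 s, during which the arm holds its last target.

## Working session

There is one attempt and no reset: what is moved stays moved. The work goes in short steps, Python scripts to look and compute and a tool call to move; the robot and the scene stay as the last step left them, time stands still between calls to the robot, and variables do not carry over. Pictures are saved under pics/ and viewed, and the job is handed in when it is done.

Besides the shell and the picture viewer there is one more tool, called after "Emit:" as name(argument=value, ...), one argument or row to a line, values as JSON. jog_arm: Moves the arm, as the interface text tells. Its arguments: {"type":"object","properties":{"moves":{"type":"array","items":{"type":"array","items":{"type":"number"}}}},"required":["moves"]}

```bash
ls; mkdir -p pics; python3 - <<'E'
from bench import *
import cv2
for n in ["scene","top"]:
    im=snapshot(n); cv2.imwrite(f"pics/{n}0.png",im[:,:,::-1])
    c=get_calibration(n); print(n,c)
o=get_obs(); print(o)
for l in ["case_a","tray","shelf","panel_front","panel_left","panel_right"]:
  print(l,[(round(d['conf'],2),[round(v) for v in d['bbox']]) for d in look_for(l,"top")])
E
```

```text
pics
scene {'camera_matrix': array([[507.03127875,   0.        , 317.21117813],
       [  0.        , 507.03127875, 236.55483094],
       [  0.        ,   0.        ,   1.        ]]), 'R': array([[ 0.39007261,  0.92067228, -0.01434935],
       [ 0.73618731, -0.32119405, -0.59570347],
       [-0.5530566 ,  0.2218038 , -0.80307625]]), 't': array([-0.21377825, -0.3186771 ,  1.58536356])}
top {'camera_matrix': array([[569.8251905 ,   0.        , 308.74228642],
       [  0.        , 569.8251905 , 236.88674   ],
       [  0.        ,   0.        ,   1.        ]]), 'R': array([[ 0.00990959, -0.99992625, -0.00702171],
       [-0.9802527 , -0.00832721, -0.19757353],
       [ 0.19750049,  0.00884092, -0.98026292]]), 't': array([0.00666881, 0.48609754, 1.43402884])}
{'time': 0.1, 'joint_positions': array([ 1.15487443e+00,  8.78952714e-02,  1.37209227e+00, -4.75805143e-05,
        1.68360474e+00, -1.03104984e-01]), 'qvel': array([ 0.00055506, -0.00225574, -0.00185833,  0.00094154,  0.00047758,
       -0.0008623 ]), 'joint_torque': array([ 1.98138259e-03, -3.41255128e+01, -3.03300798e+01,  7.21106795e-02,
        3.04988748e-02, -1.11376605e-04]), 'tool_pos': array([0.16915291, 0.52302524, 0.30161879]), 'ee_rot': array([-3.14143389e+00,  1.99386599e-03,  1.25797426e+00]), 'wrist_force': array([-0.60256617, -0.27380366,  0.05443929]), 'wrist_torque': array([0.00150137, 0.04422207, 0.01629511]), 'width': 0.09367809024733448}
case_a [(0.93, [211, 242, 235, 278]), (0.92, [343, 287, 381, 308]), (0.76, [162, 289, 204, 312]), (0.72, [227, 296, 262, 326]), (0.71, [218, 205, 241, 238]), (0.69, [256, 203, 271, 235]), (0.62, [461, 242, 510, 278]), (0.57, [172, 231, 190, 263]), (0.56, [255, 241, 274, 273])]
tray [(0.95, [329, 174, 462, 256])]
shelf [(0.68, [188, 151, 288, 184])]
panel_front [(0.81, [351, 226, 430, 260])]
panel_left [(0.59, [328, 176, 357, 228])]
panel_right [(0.63, [435, 197, 468, 237])]
```

View pics/top0.png

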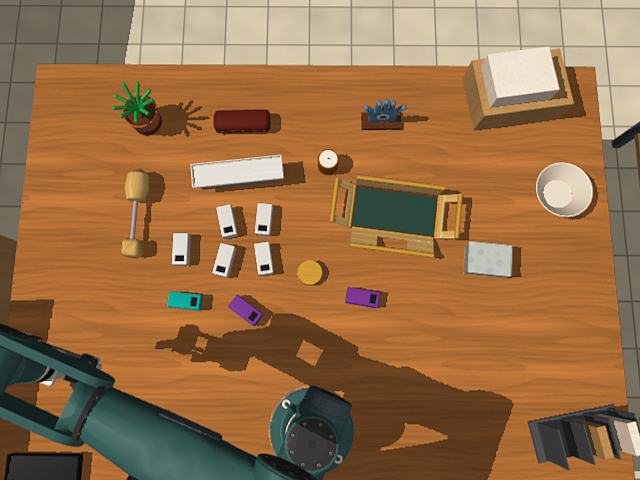

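View pics/scene0.png

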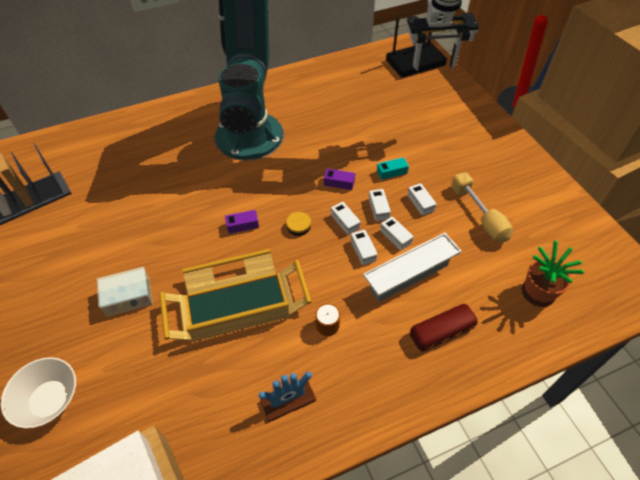

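```bash
python3 - <<'E'
import cv2
a=cv2.imread("pics/top0.png")
cv2.imwrite("pics/t0l.png",cv2.resize(a[140:340,140:340],(800,600) if 0 else (600,600),interpolation=cv2.INTER_CUBIC))
cv2.imwrite("pics/t0r.png",cv2.resize(a[150:330,310:530],(733,600),interpolation=cv2.INTER_CUBIC))
E
```

```text
(no output)
```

View pics/t0l.png

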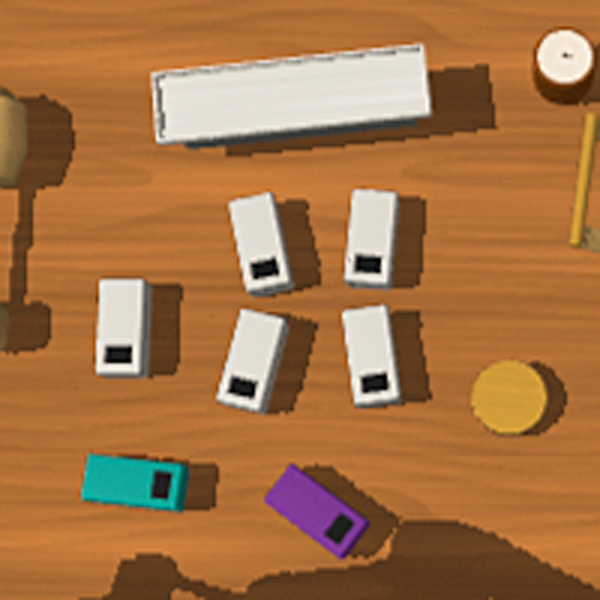

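View pics/t0r.png

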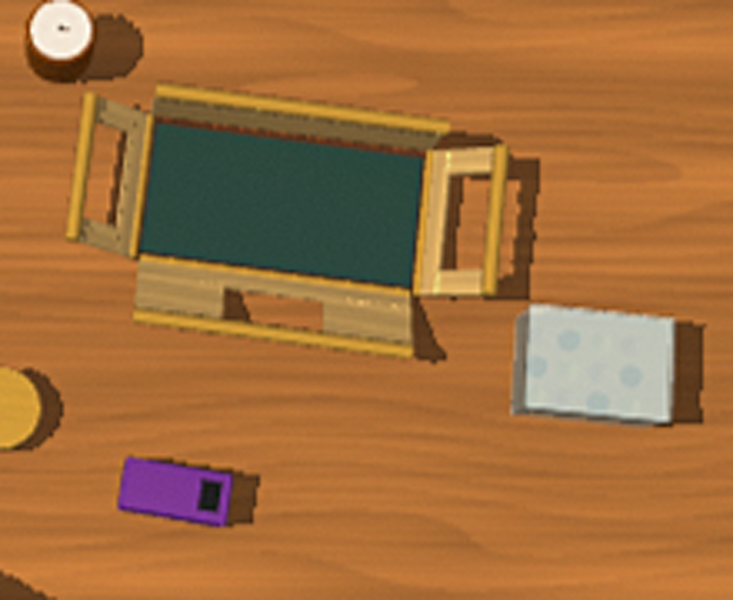

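The top view shows five white-chrome cases at about (227,221), (264,219), (181,249), (225,260) and (264,258). The shelf is at (237,171) and the tray at (395,213). The purple and turquoise look-alikes sit nearest the robot. Next I'll measure everything.

```bash
cat > h.py <<'E'
from bench import *
import cv2, numpy as np
C={n:get_calibration(n) for n in ["top","scene"]}
def pix2w(p,z,n="top"):
    c=C[n];K=c["camera_matrix"];R=np.array(c["R"]);t=np.array(c["t"])
    d=R.T@np.linalg.inv(K)@np.array([p[0],p[1],1.]);o=-R.T@t
    return o+d*(z-o[2])/d[2]
def w2pix(X,n="top"):
    c=C[n];q=c["camera_matrix"]@(np.array(c["R"])@np.array(X)+c["t"]);return q[:2]/q[2]
def white(im):
    f=im.astype(int);return ((f.min(2)>150)&(f.max(2)-f.min(2)<45)).astype(np.uint8)
def blobs(mask,z,lo=100,hi=5000,n="top",box=(150,140,300,330)):
    cs,_=cv2.findContours(mask,cv2.RETR_EXTERNAL,cv2.CHAIN_APPROX_NONE);out=[]
    for c in cs:
        a=cv2.contourArea(c)
        (cx,cy),_,_=cv2.minAreaRect(c)
        if a<lo or a>hi or not(box[0]<cx<box[2] and box[1]<cy<box[3]):continue
        W=np.array([pix2w(p[0],z,n)[:2] for p in c])
        r=cv2.minAreaRect((W*1000).astype(np.float32))
        (x,y),(w,h),ang=r
        if w<h: w,h=h,w;ang+=90
        ang=(ang+90)%180-90
        out.append(dict(px=(round(cx),round(cy)),xy=(round(x,1),round(y,1)),size=(round(w),round(h)),ang=round(np.radians(ang),3)))
    return out
def ob(im,name): cv2.imwrite("pics/"+name,im[:,:,::-1])
E
python3 - <<'E'
from h import *
im=cv2.imread("pics/top0.png")[:,:,::-1]
for n in C: print(n,-np.array(C[n]["R"]).T@C[n]["t"])
print("cases z34"); 
for b in blobs(white(im),0.034,box=(150,190,300,285)):print(b)
print("shelf z70")
for b in blobs(white(im),0.070,box=(180,140,300,190)):print(b)
f=im.astype(int)
g=((f[:,:,1]>f[:,:,0]+8)&(f[:,:,0]<70)).astype(np.uint8)
print("tray z10")
for b in blobs(g,0.010,lo=1500,box=(330,170,460,250)):print(b)
for nm,p in dict(tin=(310,272),candle=(328,158)).items(): print(nm,pix2w(p,0.03))
for p in [(465,242),(511,247),(513,277),(465,274)]: print("flip",pix2w(p,.053))
for p in [(346,290),(378,305)]: print("purple",pix2w(p,.034))
# panel rims: solve at each assumed z -> print rim distance from hinge
E
```

```text
top [ 0.19321095 -0.00196198  1.50181213]
scene [ 1.19479087 -0.25717714  1.08026319]
cases z34
{'px': (223, 259), 'xy': (427.2, 234.8), 'size': (84, 38), 'ang': np.float64(-0.222)}
{'px': (263, 258), 'xy': (432.5, 130.3), 'size': (84, 39), 'ang': np.float64(0.162)}
{'px': (179, 248), 'xy': (455.3, 350.0), 'size': (83, 38), 'ang': np.float64(0.008)}
{'px': (226, 220), 'xy': (532.9, 231.3), 'size': (83, 38), 'ang': np.float64(0.233)}
{'px': (263, 218), 'xy': (538.1, 133.0), 'size': (84, 38), 'ang': np.float64(-0.069)}
shelf z70
{'px': (236, 171), 'xy': (657.5, 202.8), 'size': (239, 65), 'ang': np.float64(-1.453)}
tray z10
{'px': (395, 211), 'xy': (567.4, -217.9), 'size': (217, 106), 'ang': np.float64(1.445)}
tin [0.39655767 0.00711514 0.03      ]
candle [ 0.70825252 -0.03871233  0.03      ]
flip [ 0.47506563 -0.39279443  0.053     ]
flip [ 0.46294803 -0.51056812  0.053     ]
flip [ 0.38515799 -0.51098646  0.053     ]
flip [ 0.39177153 -0.38911739  0.053     ]
purple [ 0.35007818 -0.08616207  0.034     ]
purple [ 0.31232053 -0.16804783  0.034     ]
```

```bash
cat >> h.py <<'E'
def rotz(a): return np.array([[np.cos(a),-np.sin(a),0],[np.sin(a),np.cos(a),0],[0,0,1.]])
def tray_pts(p):
    x,y,a,tf,tl,tr=p;R=rotz(a);o=np.array([x,y,0])
    L=[]
    c,s=np.cos,np.sin
    for sy in(1,-1): L.append([-.06-.06*c(tf),sy*.109,.01+.06*s(tf)])
    for sx in(1,-1): L.append([sx*.06,.115+.06*c(tl),.01+.06*s(tl)])
    for sx in(1,-1): L.append([sx*.06,-.115-.06*c(tr),.01+.06*s(tr)])
    for sy in(1,-1): L.append([.063,sy*.115,.07])
    return [o+R@np.array(v) for v in L]
E
python3 - <<'E'
from h import *
from scipy.optimize import least_squares
t=lambda u,v:np.array([310+u*220/733,150+v*.3])
obs=[t(135,316),t(412,353),t(93,97),t(72,240),t(503,148),t(490,293),t(156,92),t(449,128)]
f=lambda p:np.ravel([w2pix(X)-o for X,o in zip(tray_pts(p),obs)])
r=least_squares(f,[.567,-.218,-.126,.5,.5,.5],loss="soft_l1")
print(r.x.round(4));print(f(r.x).reshape(-1,2).round(1))
for n in("top","scene"):
    im=cv2.imread(f"pics/{n}0.png");P=[w2pix(X,n) for X in tray_pts(r.x)]
    for q in P: cv2.circle(im,tuple(int(v) for v in np.round(q)),2,(0,0,255),-1)
    im=im[150:330,310:530] if n=="top" else im[230:350,130:350]
    cv2.imwrite(f"pics/ov_{n}.png",cv2.resize(im,None,fx=3,fy=3))
E
```

```text
[ 0.5655 -0.2199 -0.1242  0.5086  0.5994  0.6361]
[[-0.1  0.1]
 [ 0.2 -0.1]
 [-0.3 -0.3]
 [ 0.3  0.4]
 [-0.2 -0.1]
 [-0.   0.6]
 [ 0.1 -0.5]
 [-0.  -0.1]]
```

View pics/ov_scene.png

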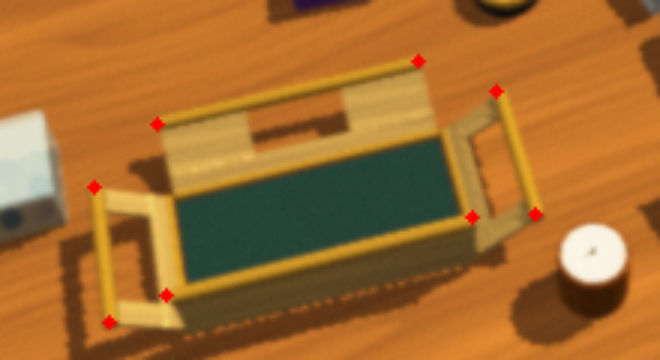

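View pics/ov_top.png

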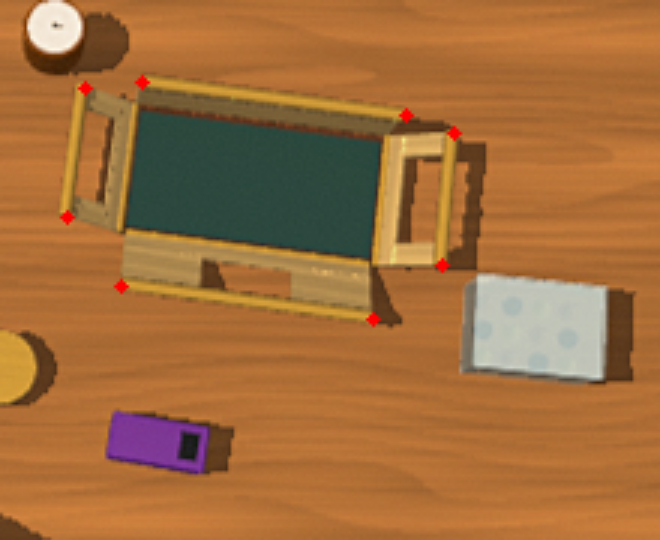

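The overlay dots land on the rim ends in both views, within 0.6 px in the top view. That puts the tray at (0.5655, -0.2199), yaw -0.124, with the panels at 0.51, 0.60 and 0.64 rad. I'll raise the left panel first.

Emit:
jog_arm(
  moves=[
    [0, 0, 0.016, 34.7, -48.3, 0, 30],
    [0, 0, 0.016, 34.7, -48.3, 0, 30],
    [0, 0, 0.016, 34.7, -48.3, 0, 30],
    [0, 0, 0.016, 34.7, -48.3, 0, 30],
    [0, 0, 0.016, 34.7, -48.3, 0, 30],
    [0, 0, 0.016, 34.7, -48.3, 0, 30],
    [0, 0, 0.016, 34.7, -48.3, 0, 30],
    [0, 0, 0.016, 34.7, -48.3, 0, 30],
    [0, 0, 0.016, 34.7, -48.3, 0, 30],
    [0, 0, 0.016, 34.7, -48.3, 0, 30],
    [0, 0, 0.016, 34.7, -48.3, 0, 30],
    [0, 0, 0.013, 34.7, -48.3, 0, 30],
  ],
)

```text
time: 1.9
tool_pos: [0.5866, -0.0581, 0.3029]
ee_rot: [3.141, -0.0, 1.447]
wrist_force: [0.5, -0.7, 0.8]
width: 0.0299
```

Emit:
jog_arm(
  moves=[
    [0, 0, 0, 0, 0, -40, 30],
    [0, 0, 0, 0, 0, -40, 30],
    [0, 0, 0, 0, 0, -40, 30],
    [0, 0, 0, 0, 0, -30, 30],
    [0, 0, 0, 0, 0, -20, 30],
    [0, 0, 0, 0, 0, -9, 30],
    [0, 0, 0, 0, 0, 0, 30],
    [0, 0, 0, 0, 0, 0, 8],
    [0, 0, 0, 0, 0, 0, 8],
    [0, 0, 0, 0, 0, 0, 8],
    [0, 0, 0, 0, 0, 0, 8],
  ],
)

```text
time: 3.28
tool_pos: [0.5865, -0.0551, 0.1252]
ee_rot: [3.139, -0.003, 1.447]
wrist_force: [0.5, 4.9, 4.6]
width: 0.011
```

```bash
python3 - <<'E'
from h import *
ob(snapshot("scene"),"s1.png"); o=get_obs(); print(o["tool_pos"],o["wrist_force"],o["width"])
E
```

```text
[ 0.58648239 -0.05509553  0.12513885] [1.11191797 5.95545208 3.97925528] 0.01116034215057916
```

View pics/s1.png

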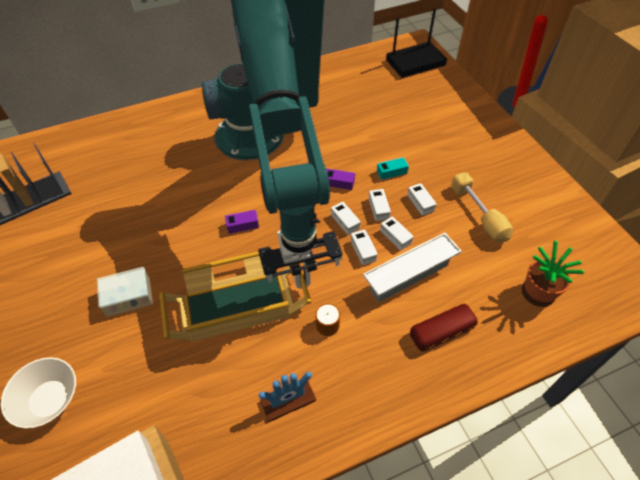

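Width 11 mm, so the bar is pinched. I'll swing the panel along its arc.

Emit:
jog_arm(
  moves=[
    [0, 0, 0, -0.6, -4.5, 6.3, 8],
    [0, 0, 0, -0.7, -5.4, 5.7, 8],
    [0, 0, 0, -0.7, -6.0, 4.9, 8],
    [0, 0, 0, -0.8, -6.5, 4.1, 8],
    [0, 0, 0, -0.9, -7.0, 3.2, 8],
    [0, 0, 0, -0.9, -7.4, 2.3, 8],
    [0, 0, 0, -1.0, -7.6, 1.3, 8],
    [0, 0, 0, -0.7, -6.0, 0.3, 8],
    [0, 0, 0, -0.3, -2.5, 0, 8],
    [0, 0, 0, -0.2, -2, 0, 8],
    [0, 0, 0, 0, 0, 0, 8],
  ],
)

```text
time: 4.7
tool_pos: [0.5801, -0.1051, 0.154]
ee_rot: [3.139, -0.014, 1.449]
wrist_force: [0.4, 18.3, 8.9]
width: 0.0112
```

```bash
python3 - <<'E'
from h import *
ob(snapshot("scene"),"s2.png"); o=get_obs(); print(o["tool_pos"],o["wrist_force"],o["width"])
E
```

```text
[ 0.58009265 -0.10510147  0.15402751] [ 0.39599136 17.39247561  7.68450094] 0.010794110115264745
```

View pics/s2.png

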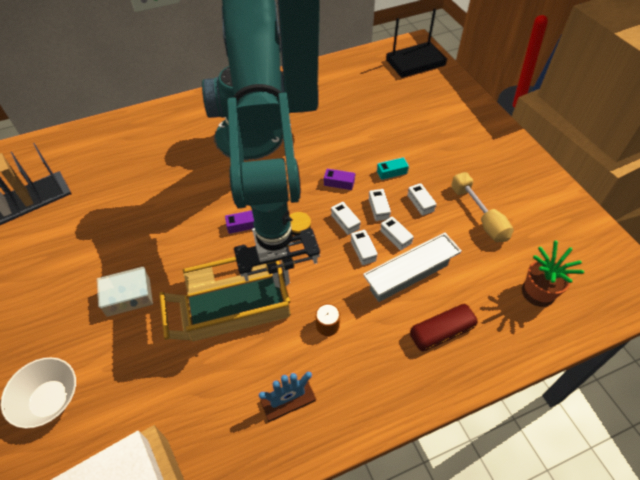

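Emit:
jog_arm(
  moves=[
    [0, 0, 0, 0.2, 2, 0, 8],
    [0, 0, 0, 0, 0, 0, 30],
    [0, 0, 0, 0, 0, 0, 30],
    [0, 0, 0, 0, 0, 20, 30],
    [0, 0, 0, 0, 0, 35, 30],
    [0, 0, 0, 0, 0, 35, 30],
    [0, 0, 0, -6, -47, 0, 30],
    [0, 0, 0, -6, -47, 0, 30],
    [0, 0, 0, -6, -47, 0, 30],
    [0, 0, 0, -6, -47, 0, 30],
    [0, 0, 0, -6, -47, 0, 30],
    [0, 0, 0, -5, -44, 0, 30],
  ],
)

```text
time: 6.25
tool_pos: [0.5428, -0.3908, 0.2411]
ee_rot: [-3.14, 0.001, 1.445]
wrist_force: [0.9, 1.1, -0.5]
width: 0.0299
```

Emit:
jog_arm(
  moves=[
    [0, 0, 0, 0, 0, 0, 30],
    [0, 0, 0, 0, 0, 0, 30],
  ],
)

```text
time: 6.5
tool_pos: [0.5436, -0.3882, 0.2411]
ee_rot: [-3.14, -0.001, 1.446]
wrist_force: [-0.1, -0.7, -0.0]
width: 0.03
```

```bash
python3 - <<'E'
from h import *
ob(snapshot("scene"),"s3.png"); o=get_obs(); print(o["tool_pos"],o["wrist_force"],o["width"])
E
```

```text
[ 0.54392674 -0.38754445  0.24139864] [0.61012898 0.99606869 0.00813717] 0.030276544776263455
```

View pics/s3.png

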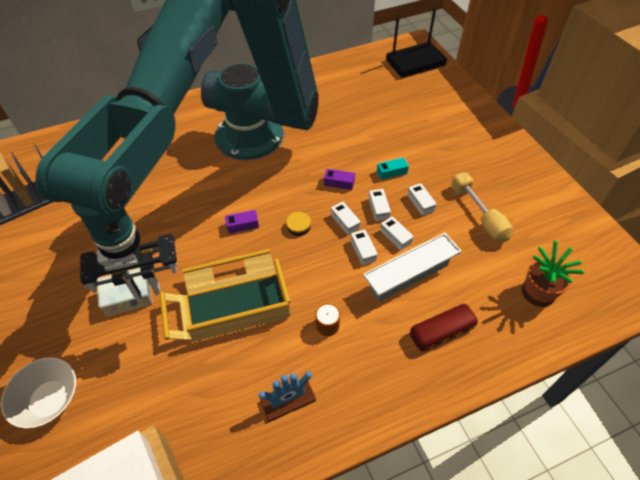

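Emit:
jog_arm(
  moves=[
    [0, 0, 0, 1, 5, -30, 30],
    [0, 0, 0, 0, 0, -35, 30],
    [0, 0, 0, 0, 0, -30, 30],
    [0, 0, 0, 0, 0, -15, 30],
    [0, 0, 0, 0, 0, -5, 30],
    [0, 0, 0, 0, 0, 0, 30],
    [0, 0, 0, 0, 0, 0, 8],
    [0, 0, 0, 0, 0, 0, 8],
    [0, 0, 0, 0, 0, 0, 8],
    [0, 0, 0, 0, 0, 0, 8],
  ],
)

```text
time: 7.8
tool_pos: [0.5459, -0.3815, 0.1266]
ee_rot: [3.14, -0.004, 1.448]
wrist_force: [3.4, 5.2, -1.6]
width: 0.0109
```

Emit:
jog_arm(
  moves=[
    [0, 0, 0, 0.6, 4.8, 5.7, 8],
    [0, 0, 0, 0.7, 5.7, 5.3, 8],
    [0, 0, 0, 0.8, 6.4, 4.5, 8],
    [0, 0, 0, 0.9, 6.8, 3.7, 8],
    [0, 0, 0, 0.9, 7.2, 2.7, 8],
    [0, 0, 0, 0.9, 7.5, 1.7, 8],
    [0, 0, 0, 1.0, 7.7, 0.8, 8],
    [0, 0, 0, 0.4, 3.5, 0, 8],
    [0, 0, 0, 0.3, 2.5, 0, 8],
    [0, 0, 0, 0, 0, 0, 8],
  ],
)

```text
time: 9.05
tool_pos: [0.5517, -0.3346, 0.1571]
ee_rot: [3.136, 0.01, 1.446]
wrist_force: [-1.6, -4.6, 7.8]
width: 0.0112
```

Emit:
jog_arm(
  moves=[
    [0, 0, 0, 0.3, 2.5, 0, 8],
    [0, 0, 0, 0, 0, 0, 8],
    [0, 0, 0, -0.3, -2.5, 0, 8],
    [0, 0, 0, 0, 0, 0, 30],
    [0, 0, 0, 0, 0, 0, 30],
    [0, 0, 0, 0, 0, 20, 30],
    [0, 0, 0, 0, 0, 35, 30],
    [0, 0, 0, 0, 0, 35, 30],
    [0, 0, 0, 0, 0, 0, 30],
  ],
)

```text
time: 10.18
tool_pos: [0.5528, -0.3318, 0.2469]
ee_rot: [3.134, 0.004, 1.447]
wrist_force: [0.8, 0.1, 0.2]
width: 0.0299
```

Emit:
jog_arm(
  moves=[
    [0, 0, -0.157, -9.8, 12.9, 0, 30],
    [0, 0, -0.157, -9.8, 12.9, 0, 30],
    [0, 0, -0.157, -9.8, 12.9, 0, 30],
    [0, 0, -0.157, -9.8, 12.9, 0, 30],
    [0, 0, -0.157, -9.8, 12.9, 0, 30],
    [0, 0, -0.157, -9.8, 12.9, 0, 30],
    [0, 0, -0.157, -9.8, 12.9, 0, 30],
    [0, 0, -0.157, -9.8, 12.9, 0, 30],
    [0, 0, -0.157, -9.8, 12.9, 0, 30],
    [0, 0, -0.157, -9.8, 12.9, 0, 30],
    [0, 0, 0, 0, 0, 0, 30],
    [0, 0, 0, 0, 0, 0, 30],
  ],
)

```text
time: 11.68
tool_pos: [0.4536, -0.2023, 0.2408]
ee_rot: [3.142, 0.0, -0.121]
wrist_force: [0.0, 0.0, 0.4]
width: 0.0298
```

Emit:
jog_arm(
  moves=[
    [0, 0, 0, 0, -3, -35, 30],
    [0, 0, 0, 0, 0, -35, 30],
    [0, 0, 0, 0, 0, -30, 30],
    [0, 0, 0, 0, 0, -15, 30],
    [0, 0, 0, 0, 0, -6, 30],
    [0, 0, 0, 0, 0, 0, 30],
    [0, 0, 0, 0, 0, 0, 8],
    [0, 0, 0, 0, 0, 0, 8],
    [0, 0, 0, 0, 0, 0, 8],
    [0, 0, 0, 0, 0, 0, 8],
  ],
)

```text
time: 12.92
tool_pos: [0.4549, -0.2055, 0.121]
ee_rot: [3.141, -0.004, -0.123]
wrist_force: [4.9, -1.0, -1.4]
width: 0.0111
```

Emit:
jog_arm(
  moves=[
    [0, 0, 0, 4.3, -0.5, 6.6, 8],
    [0, 0, 0, 5.0, -0.6, 6.0, 8],
    [0, 0, 0, 5.8, -0.7, 5.2, 8],
    [0, 0, 0, 6.4, -0.8, 4.4, 8],
    [0, 0, 0, 6.8, -0.9, 3.6, 8],
    [0, 0, 0, 7.3, -0.9, 2.6, 8],
    [0, 0, 0, 7.5, -0.9, 1.7, 8],
    [0, 0, 0, 7.7, -1.0, 0.7, 8],
    [0, 0, 0, 3.0, -0.4, 0, 8],
    [0, 0, 0, 2.5, -0.3, 0, 8],
    [0, 0, 0, 0, 0, 0, 8],
  ],
)

```text
time: 14.3
tool_pos: [0.5077, -0.2123, 0.1531]
ee_rot: [3.141, 0.007, -0.123]
wrist_force: [-8.4, -0.2, 7.4]
width: 0.0111
```

Emit:
jog_arm(
  moves=[
    [0, 0, 0, 2, -0.3, 0, 8],
    [0, 0, 0, 0, 0, 0, 8],
    [0, 0, 0, -3, 0.4, 0, 8],
    [0, 0, 0, 0, 0, 0, 30],
    [0, 0, 0, 0, 0, 0, 30],
    [0, 0, 0, 0, 0, 20, 30],
    [0, 0, 0, 0, 0, 35, 40],
    [0, 0, 0, 0, 0, 35, 60],
    [0, 0, 0, -20, 40, 0, 60],
    [0, 0, 0, -20, 50, 0, 60],
    [0, 0, 0, -20, 50, 0, 60],
    [0, 0, 0, -20, 50, 0, 60],
  ],
)

```text
time: 15.8
tool_pos: [0.4284, -0.0202, 0.2415]
ee_rot: [-3.14, -0.001, -0.123]
wrist_force: [0.5, -0.1, -0.6]
width: 0.06
```

```bash
python3 - <<'E'
from h import *
im=snapshot("top");ob(im,"t4.png");s=snapshot("scene"); ob(s,"s4.png"); o=get_obs(); print(o["time"],o["tool_pos"],o["wrist_force"],o["width"])
for b in blobs(white(im),0.034,box=(150,190,300,285)):print(b)
for n,m in(("top",im),("scene",s)):
    m=m[:,:,::-1].copy()
    for X in tray_pts([.5655,-.2199,-.1242,1.571,1.571,1.571]): cv2.circle(m,tuple(int(v) for v in np.round(w2pix(X,n))),2,(0,0,255),-1)
    m=m[150:270,310:530] if n=="top" else m[230:350,130:350]
    cv2.imwrite(f"pics/ov4_{n}.png",cv2.resize(m,None,fx=3,fy=3))
E
```

```text
15.9 [ 0.42754255 -0.01811511  0.24160659] [ 0.16429105 -0.37484313 -0.32450134] 0.059939836998717966
{'px': (223, 259), 'xy': (427.1, 234.6), 'size': (84, 38), 'ang': np.float64(-0.228)}
{'px': (263, 258), 'xy': (432.5, 130.3), 'size': (84, 38), 'ang': np.float64(0.163)}
{'px': (179, 248), 'xy': (455.2, 349.9), 'size': (83, 38), 'ang': np.float64(0.007)}
{'px': (226, 220), 'xy': (532.7, 231.2), 'size': (83, 38), 'ang': np.float64(0.233)}
{'px': (263, 218), 'xy': (538.0, 132.9), 'size': (84, 38), 'ang': np.float64(-0.069)}
```

View pics/t4.png

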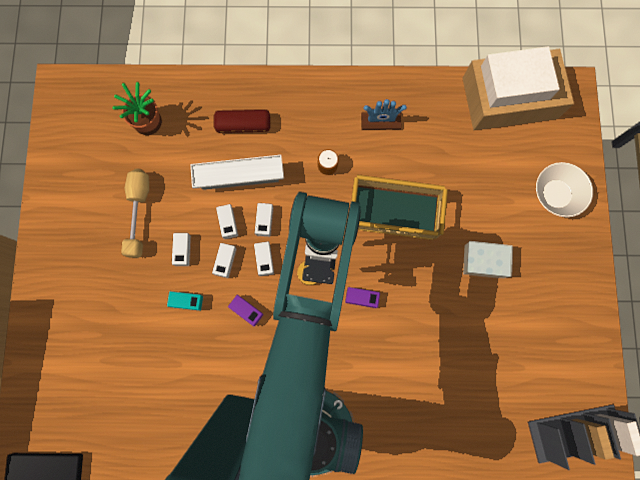

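View pics/ov4_top.png

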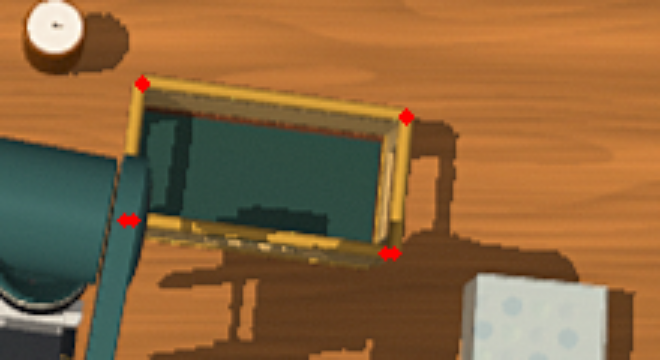

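View pics/ov4_scene.png

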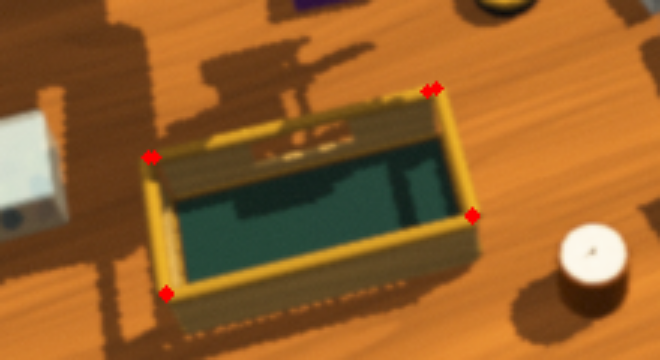

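All three panels stand upright, with the rim dots matching the upright model. Now the cases, starting with the one at (432, 130).

Emit:
jog_arm(
  moves=[
    [0, 0, -0.16, 0, 18, 0, 60],
    [0, 0, -0.16, 0, 18, 0, 60],
    [0, 0, -0.16, 1, 18, 0, 60],
    [0, 0, -0.16, 1, 18, 0, 60],
    [0, 0, -0.16, 1, 18, 0, 60],
    [0, 0, -0.16, 1, 18, 0, 60],
    [0, 0, -0.16, 1, 18, 0, 60],
    [0, 0, -0.16, 0, 18, 0, 60],
    [0, 0, 0, 0, 4, -20, 60],
    [0, 0, 0, 0, 0, -30, 60],
    [0, 0, 0, 0, 0, 0, 60],
  ],
)

```text
time: 17.27
tool_pos: [0.433, 0.1257, 0.1889]
ee_rot: [3.136, 0.0, -1.403]
wrist_force: [-0.1, -0.2, 0.4]
width: 0.0601
```

Emit:
jog_arm(
  moves=[
    [0, 0, -0.005, -0.5, 4.5, -25, 60],
    [0, 0, 0, 0, 0, -30, 60],
    [0, 0, 0, 0, 0, -20, 60],
    [0, 0, 0, 0, 0, -10, 60],
    [0, 0, 0, 0, 0, 0, 60],
    [0, 0, 0, 0, 0, 0, 34],
    [0, 0, 0, 0, 0, 0, 34],
    [0, 0, 0, 0, 0, 0, 34],
    [0, 0, 0, 0, 0, 0, 34],
    [0, 0, 0, 0, 0, 10, 34],
    [0, 0, 0, 0, 0, 30, 34],
    [0, 0, 0, 0, 0, 0, 34],
  ],
)

```text
time: 18.77
tool_pos: [0.4347, 0.1308, 0.1482]
ee_rot: [-3.136, 0.0, -1.408]
wrist_force: [1.0, -0.1, -1.4]
width: 0.0399
```

Emit:
jog_arm(
  moves=[
    [0, 0, 0, 0, 0, 20, 34],
    [0, 0, 0, 0, 0, 0, 34],
    [0, 0, 0, 0, 0, 0, 34],
    [0, 0, 0, 0, 0, 0, 34],
  ],
)

```text
time: 19.27
tool_pos: [0.4327, 0.1304, 0.1647]
ee_rot: [3.139, -0.0, -1.408]
wrist_force: [-0.3, 0.3, -2.3]
width: 0.0397
```

```bash
python3 - <<'E'
from h import *
F=[]
for i in range(6):
    s=snapshot("scene"); F.append(get_obs()["wrist_force"])
o=get_obs();print(np.mean(F,0),o["width"],o["time"],o["tool_pos"]);ob(s,"s5.png")
E
```

```text
[ 0.32437601  0.02339636 -1.4697851 ] 0.039534294445713256 19.575 [0.43328792 0.13052692 0.16580248]
```

View pics/s5.png

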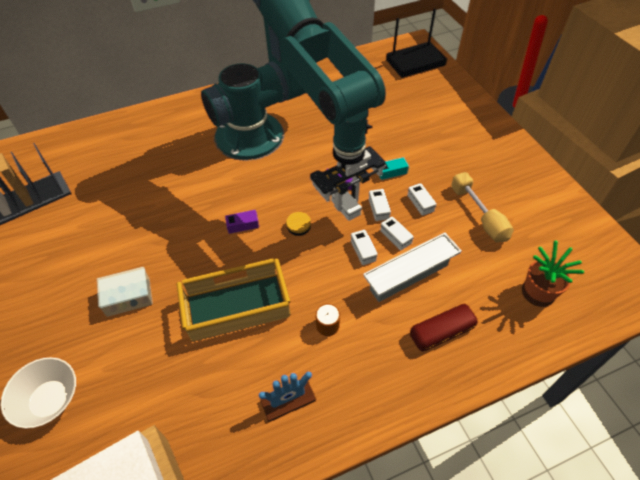

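About 1.5 N, so it's light. It goes into the tray at local y = -65.

Emit:
jog_arm(
  moves=[
    [0, 0, 0, 0, 0, 30, 34],
    [0, 0, 0, 0, 0, 30, 34],
    [0, 0, -0.0286, 12.5, -41.5, 0, 34],
    [0, 0, -0.0286, 12.5, -41.5, 0, 34],
    [0, 0, -0.0286, 12.5, -41.5, 0, 34],
    [0, 0, -0.0286, 12.5, -41.5, 0, 34],
    [0, 0, -0.0286, 12.5, -41.5, 0, 34],
    [0, 0, -0.0286, 12.5, -41.5, 0, 34],
    [0, 0, -0.0286, 12.5, -41.5, 0, 34],
    [0, 0, -0.0286, 12.5, -41.5, 0, 34],
    [0, 0, -0.0286, 12.5, -41.5, 0, 34],
    [0, 0, -0.0286, 12.5, -41.5, 0, 34],
  ],
)

```text
time: 21.08
tool_pos: [0.5587, -0.2859, 0.2257]
ee_rot: [3.141, 0.0, -1.695]
wrist_force: [0.7, 0.4, -2.0]
width: 0.0401
```

Emit:
jog_arm(
  moves=[
    [0, 0, 0, 0, 0, 0, 34],
    [0, 0, 0, 0, 0, 0, 34],
    [0, 0, 0, 0, 0, 0, 34],
  ],
)

```text
time: 21.45
tool_pos: [0.5583, -0.2833, 0.2261]
ee_rot: [3.141, 0.0, -1.693]
wrist_force: [-0.4, -0.4, -2.2]
width: 0.0401
```

```bash
python3 - <<'E'
from h import *
s=snapshot("scene");ob(s[180:380,100:360].repeat(3,0).repeat(3,1),"s6.png");o=get_obs();print(o["tool_pos"],o["ee_rot"],o["width"],o["wrist_force"])
E
```

```text
[ 0.55831903 -0.28331381  0.226259  ] [-3.14147395e+00  3.82995266e-05 -1.69257791e+00] 0.0399712338076283 [ 0.08580035  0.17984342 -0.76571576]
```

View pics/s6.png

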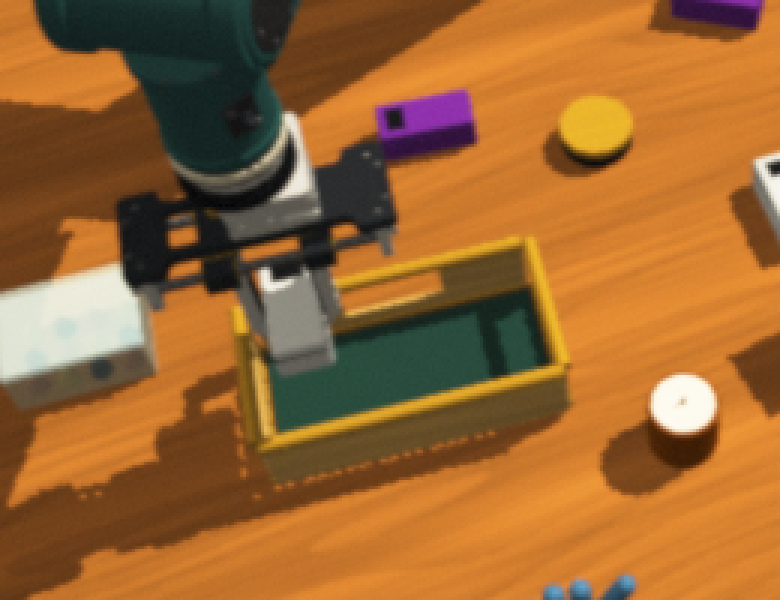

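Emit:
jog_arm(
  moves=[
    [0, 0, 0, -0.5, 0, -30, 34],
    [0, 0, 0, 0, 0, -30, 34],
    [0, 0, 0, 0, 0, -25, 34],
    [0, 0, 0, 0, 0, -15, 34],
    [0, 0, 0, 0, 0, -8, 34],
    [0, 0, 0, 0, 0, -3, 34],
    [0, 0, 0, 0, 0, 0, 34],
    [0, 0, 0, 0, 0, 0, 45],
    [0, 0, 0, 0, 0, 0, 45],
    [0, 0, 0, 0, 0, 0, 45],
  ],
)

```text
time: 22.75
tool_pos: [0.5579, -0.2846, 0.115]
ee_rot: [-3.141, -0.0, -1.694]
wrist_force: [0.2, -0.4, 0.5]
width: 0.0447
```

Emit:
jog_arm(
  moves=[
    [0, 0, 0, 0, 0, 25, 45],
    [0, 0, 0, 0, 0, 40, 45],
    [0, 0, 0, 0, 0, 40, 45],
    [0, 0, 0, -10, 40, 0, 55],
    [0, 0, 0, -10, 45, 0, 60],
    [0, 0, 0, -10, 45, 0, 60],
    [0, 0, 0, -10, 45, 0, 60],
    [0, 0, 0, 0, 45, 0, 60],
    [0, 0, 0, 0, 0, 0, 60],
  ],
)

```text
time: 23.88
tool_pos: [0.5177, -0.062, 0.2202]
ee_rot: [-3.141, 0.0, -1.69]
wrist_force: [-0.3, -0.2, -0.4]
width: 0.0601
```

```bash
cat >> h.py <<'E'
def look(tag):
    im=snapshot("top");s=snapshot("scene");ob(s,f"s{tag}.png");ob(im,f"t{tag}.png")
    o=get_obs();print(o["time"],o["tool_pos"].round(4),o["ee_rot"].round(3),o["wrist_force"].round(1),round(o["width"],4))
    for b in blobs(white(im),0.034,box=(150,190,300,285)):print(b)
    print("tray:",blobs(white(im),0.044,box=(340,170,460,250)))
    cv2.imwrite(f"pics/c{tag}.png",np.hstack([cv2.resize(im[140:300,140:480,::-1],(680,320)),][:1]+[]))
E
python3 - <<'E'
from h import *
look(7)
E
```

```text
23.975 [ 0.518  -0.0646  0.2201] [-3.141e+00 -1.000e-03 -1.693e+00] [-0.1 -0.7 -0.3] 0.0598
{'px': (223, 259), 'xy': (427.1, 234.6), 'size': (84, 39), 'ang': np.float64(-0.233)}
{'px': (179, 248), 'xy': (455.2, 349.8), 'size': (83, 38), 'ang': np.float64(0.005)}
{'px': (226, 220), 'xy': (532.7, 231.2), 'size': (83, 38), 'ang': np.float64(0.233)}
{'px': (263, 218), 'xy': (538.0, 132.8), 'size': (84, 38), 'ang': np.float64(-0.069)}
tray: []
```

View pics/t7.png

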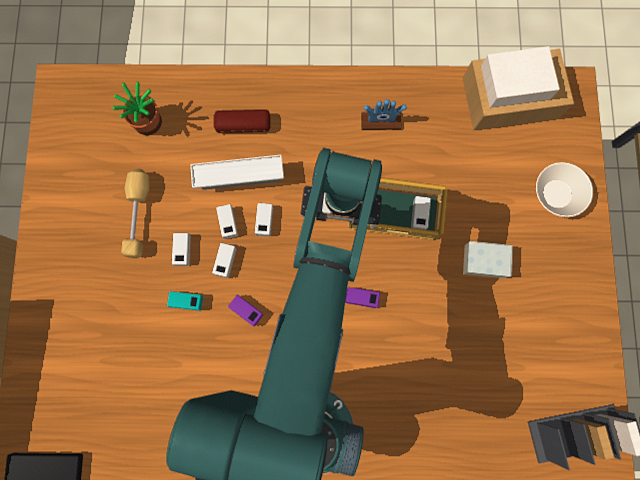

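View pics/s7.png

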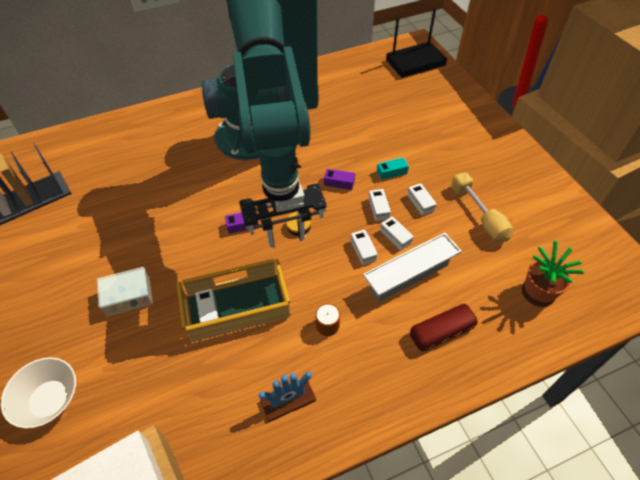

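The first case lies in the right slot of the tray, the others haven't moved. Next is the case at (538, 133).

Emit:
jog_arm(
  moves=[
    [0, 0, 0.01, 4, 39.5, 0, 60],
    [0, 0, 0.01, 4, 39.5, 0, 60],
    [0, 0, 0.011, 4, 39.5, 0, 60],
    [0, 0, 0.011, 4, 39.5, 0, 60],
    [0, 0, 0.011, 4, 39.5, 0, 60],
    [0, 0, 0, 0, 0, -20, 60],
    [0, 0, 0, 0, 0, -20, 60],
    [0, 0, 0, 0, 0, 0, 60],
    [0, 0, 0, 0, 0, 0, 60],
  ],
)

```text
time: 25.1
tool_pos: [0.5386, 0.1321, 0.1806]
ee_rot: [-3.141, -0.0, -1.643]
wrist_force: [0.3, 1.4, 0.5]
width: 0.0598
```

Emit:
jog_arm(
  moves=[
    [0, 0, 0, -0.5, 0.7, -30, 60],
    [0, 0, 0, 0, 0, -25, 60],
    [0, 0, 0, 0, 0, -15, 60],
    [0, 0, 0, 0, 0, -6.5, 60],
    [0, 0, 0, 0, 0, 0, 60],
    [0, 0, 0, 0, 0, 0, 34],
    [0, 0, 0, 0, 0, 0, 34],
    [0, 0, 0, 0, 0, 0, 34],
    [0, 0, 0, 0, 0, 0, 34],
    [0, 0, 0, 0, 0, 10, 34],
    [0, 0, 0, 0, 0, 30, 34],
    [0, 0, 0, 0, 0, 20, 34],
  ],
)

```text
time: 26.6
tool_pos: [0.5375, 0.1339, 0.1648]
ee_rot: [-3.141, 0.0, -1.641]
wrist_force: [-0.5, -0.4, -1.1]
width: 0.0402
```

Emit:
jog_arm(
  moves=[
    [0, 0, 0, 0, 0, 0, 34],
    [0, 0, 0, 0, 0, 0, 34],
    [0, 0, 0, 0, 0, 0, 34],
  ],
)

```text
time: 26.98
tool_pos: [0.5366, 0.1336, 0.162]
ee_rot: [3.139, -0.001, -1.641]
wrist_force: [0.4, 0.6, -1.3]
width: 0.0397
```

```bash
cat >> h.py <<'E'
def weigh(tag):
    F=[]
    for i in range(6):
        s=snapshot("scene"); F.append(get_obs()["wrist_force"])
    o=get_obs();print(np.mean(F,0).round(2),np.std(F,0).round(2),o["width"],o["time"],o["tool_pos"].round(4),o["ee_rot"].round(3));ob(s,f"s{tag}.png")
E
python3 - <<'E'
from h import *
weigh(8)
E
```

```text
[ 0.24  0.39 -0.99] [0.43 0.22 0.49] 0.04003476617304344 27.275 [0.5372 0.1337 0.1632] [ 3.141 -0.    -1.641]
```

View pics/s8.png

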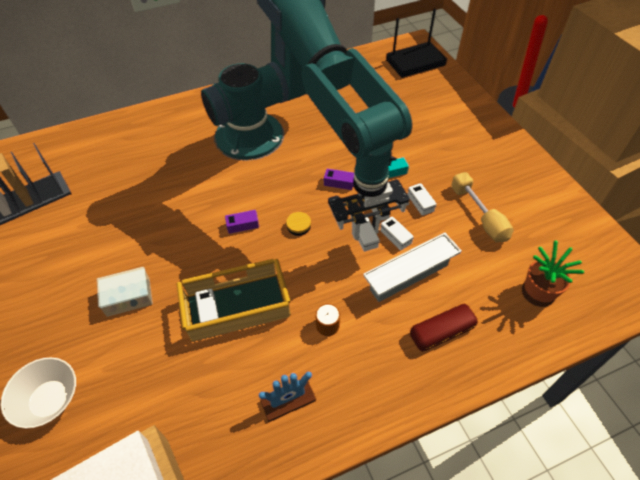

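Light again. It goes to the tray's middle slot.

Emit:
jog_arm(
  moves=[
    [0, 0, 0, 0, 0, 30, 34],
    [0, 0, 0, 0, 0, 30, 34],
    [0, 0, -0.006, 3.1, -39.3, 0, 34],
    [0, 0, -0.006, 3.1, -39.3, 0, 34],
    [0, 0, -0.006, 3.1, -39.3, 0, 34],
    [0, 0, -0.006, 3.1, -39.3, 0, 34],
    [0, 0, -0.006, 3.1, -39.3, 0, 34],
    [0, 0, -0.006, 3.1, -39.3, 0, 34],
    [0, 0, -0.006, 3.1, -39.3, 0, 34],
    [0, 0, -0.006, 3.1, -39.3, 0, 34],
    [0, 0, -0.005, 3.1, -39.3, 0, 34],
    [0, 0, 0, 0, 0, 0, 34],
  ],
)

```text
time: 28.78
tool_pos: [0.565, -0.2226, 0.223]
ee_rot: [3.141, -0.001, -1.698]
wrist_force: [0.1, 0.3, -1.1]
width: 0.04
```

Emit:
jog_arm(
  moves=[
    [0, 0, 0, 0, 0, 0, 34],
    [0, 0, 0, 0, 0, 0, 34],
  ],
)

```text
time: 29.02
tool_pos: [0.5653, -0.2188, 0.2235]
ee_rot: [3.141, 0.0, -1.693]
wrist_force: [-0.7, 0.4, -1.6]
width: 0.04
```

```bash
python3 - <<'E'
from h import *
s=snapshot("scene");ob(s[180:380,100:360].repeat(3,0).repeat(3,1),"s9.png");o=get_obs();print(o["tool_pos"],o["ee_rot"],o["width"],o["wrist_force"])
E
```

```text
[ 0.5653461  -0.21876979  0.22362929] [-3.14154099e+00  1.92180230e-04 -1.69241583e+00] 0.039731163389853844 [ 0.25574925  0.17178271 -0.92495363]
```

View pics/s9.png

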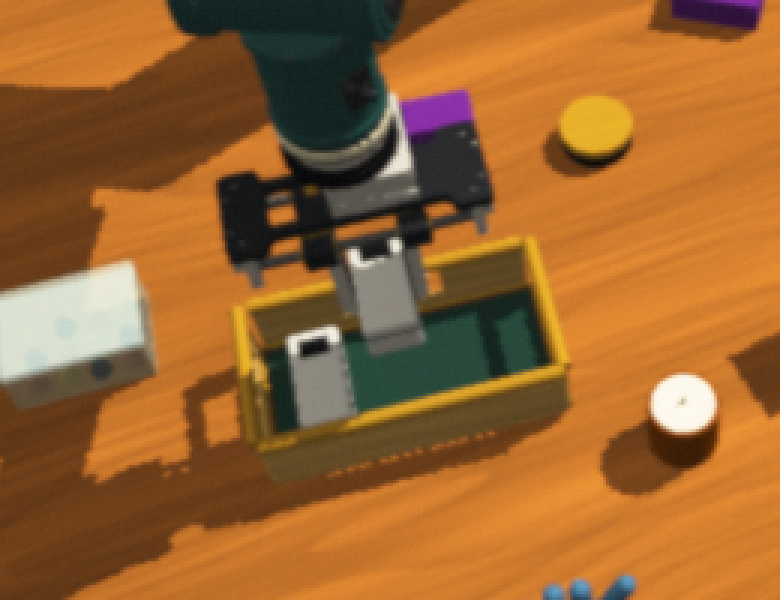

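Well aligned with the slot, so I'll lower it (0.2236 → 0.1145) and release.

Emit:
jog_arm(
  moves=[
    [0, 0, 0, 0, 0, -30, 34],
    [0, 0, 0, 0, 0, -30, 34],
    [0, 0, 0, 0, 0, -25, 34],
    [0, 0, 0, 0, 0, -15, 34],
    [0, 0, 0, 0, 0, -6, 34],
    [0, 0, 0, 0, 0, -2.5, 34],
    [0, 0, 0, 0, 0, 0, 34],
    [0, 0, 0, 0, 0, 0, 47],
    [0, 0, 0, 0, 0, 0, 47],
    [0, 0, 0, 0, 0, 0, 47],
  ],
)

```text
time: 30.32
tool_pos: [0.5655, -0.2201, 0.1155]
ee_rot: [-3.141, -0.0, -1.694]
wrist_force: [-0.0, 1.0, 1.2]
width: 0.047
```

Emit:
jog_arm(
  moves=[
    [0, 0, 0, 0, 0, 25, 47],
    [0, 0, 0, 0, 0, 40, 47],
    [0, 0, 0, 0, 0, 40, 47],
    [0, 0, 0, -4, 45, 0, 55],
    [0, 0, 0, -4, 45, 0, 60],
    [0, 0, 0, -4, 45, 0, 60],
    [0, 0, 0, -4, 45, 0, 60],
    [0, 0, 0, -4, 45, 0, 60],
    [0, 0, 0, 0, 0, 0, 60],
    [0, 0, 0, 0, 0, 0, 60],
  ],
)

```text
time: 31.58
tool_pos: [0.5454, 0.0046, 0.2202]
ee_rot: [-3.141, -0.001, -1.694]
wrist_force: [-1.0, -0.5, -0.0]
width: 0.0597
```

```bash
python3 - <<'E'
from h import *
look(10)
E
```

```text
31.675 [0.5454 0.0039 0.22  ] [-3.141e+00 -1.000e-03 -1.695e+00] [ 1.   1.2 -0. ] 0.06
{'px': (223, 259), 'xy': (427.1, 234.6), 'size': (84, 39), 'ang': np.float64(-0.233)}
{'px': (179, 248), 'xy': (455.2, 349.8), 'size': (83, 38), 'ang': np.float64(0.005)}
{'px': (226, 220), 'xy': (532.6, 231.2), 'size': (83, 38), 'ang': np.float64(0.233)}
tray: []
```

View pics/s10.png

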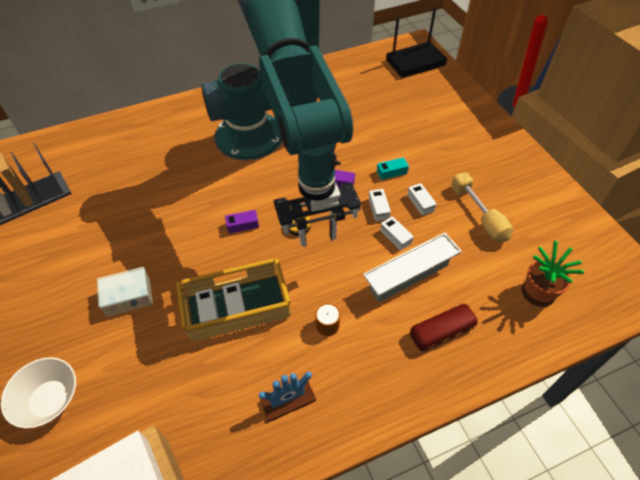

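Emit:
jog_arm(
  moves=[
    [0, 0, 0.06, -2.1, 37.8, 0, 60],
    [0, 0, 0.06, -2.1, 37.9, 0, 60],
    [0, 0, 0.06, -2.1, 37.9, 0, 60],
    [0, 0, 0.06, -2.1, 37.9, 0, 60],
    [0, 0, 0.06, -2.1, 37.9, 0, 60],
    [0, 0, 0.057, -2.1, 37.9, 0, 60],
    [0, 0, 0, 0, 0, -20, 60],
    [0, 0, 0, 0, 0, -20, 60],
    [0, 0, 0, 0, 0, 0, 60],
    [0, 0, 0, 0, 0, 0, 60],
  ],
)

```text
time: 32.92
tool_pos: [0.5334, 0.2316, 0.1807]
ee_rot: [-3.141, -0.0, -1.338]
wrist_force: [0.4, 0.2, 0.0]
width: 0.0603
```

Emit:
jog_arm(
  moves=[
    [0, 0, 0, -0.5, 0, -30, 60],
    [0, 0, 0, 0, 0, -25, 60],
    [0, 0, 0, 0, 0, -15, 60],
    [0, 0, 0, 0, 0, -6.5, 60],
    [0, 0, 0, 0, 0, 0, 60],
    [0, 0, 0, 0, 0, 0, 34],
    [0, 0, 0, 0, 0, 0, 34],
    [0, 0, 0, 0, 0, 0, 34],
    [0, 0, 0, 0, 0, 0, 34],
    [0, 0, 0, 0, 0, 10, 34],
    [0, 0, 0, 0, 0, 30, 34],
    [0, 0, 0, 0, 0, 20, 34],
  ],
)

```text
time: 34.42
tool_pos: [0.5315, 0.2326, 0.1634]
ee_rot: [3.14, 0.001, -1.337]
wrist_force: [0.5, 0.3, -4.5]
width: 0.0394
```

Emit:
jog_arm(
  moves=[
    [0, 0, 0, 0, 0, 0, 34],
    [0, 0, 0, 0, 0, 0, 34],
    [0, 0, 0, 0, 0, 0, 34],
  ],
)

```text
time: 34.8
tool_pos: [0.5312, 0.2321, 0.1615]
ee_rot: [3.138, -0.0, -1.337]
wrist_force: [-1.0, 0.1, -4.6]
width: 0.0399
```

```bash
python3 - <<'E'
from h import *
weigh(11)
E
```

```text
[ 0.07 -0.1  -4.63] [0.38 0.49 0.33] 0.039957947805974184 35.1 [0.5321 0.2323 0.1632] [ 3.141 -0.    -1.337]
```

View pics/s11.png

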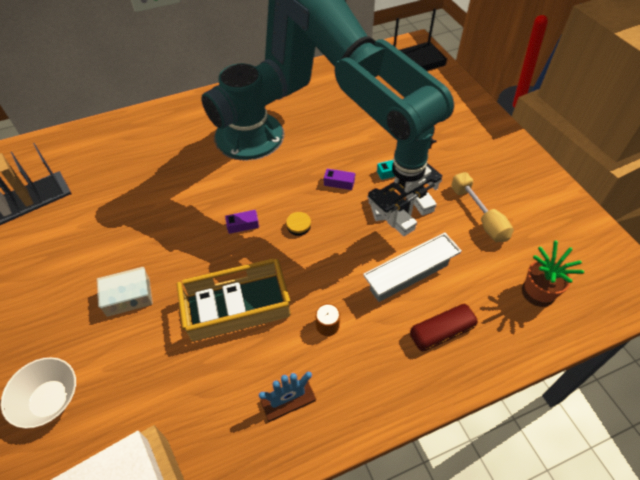

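About 4.6 N, so it has keys in it. It goes to the shelf at local y = -56, with the tool turned to yaw 0.118.

Emit:
jog_arm(
  moves=[
    [0, 0, 0, 0, 0, 30, 34],
    [0, 0, 0, 0, 0, 32, 34],
    [0, 0, 0.1617, 14.7, -9.5, 0, 34],
    [0, 0, 0.1617, 14.7, -9.5, 0, 34],
    [0, 0, 0.1617, 14.7, -9.5, 0, 34],
    [0, 0, 0.1617, 14.7, -9.5, 0, 34],
    [0, 0, 0.1617, 14.7, -9.5, 0, 34],
    [0, 0, 0.1617, 14.7, -9.5, 0, 34],
    [0, 0, 0.1617, 14.7, -9.5, 0, 34],
    [0, 0, 0.1617, 14.7, -9.5, 0, 34],
    [0, 0, 0.1617, 14.7, -9.4, 0, 34],
    [0, 0, 0, 0, 0, 0, 34],
  ],
)

```text
time: 36.6
tool_pos: [0.665, 0.1461, 0.2248]
ee_rot: [3.141, 0.001, 0.115]
wrist_force: [-0.3, 0.9, -6.1]
width: 0.0399
```

Emit:
jog_arm(
  moves=[
    [0, 0, 0, 0, 0, 0, 34],
    [0, 0, 0, 0, 0, 0, 34],
    [0, 0, 0, 0, 0, 0, 34],
  ],
)

```text
time: 36.98
tool_pos: [0.6641, 0.1474, 0.2257]
ee_rot: [-3.141, -0.0, 0.118]
wrist_force: [-0.4, 0.6, -5.1]
width: 0.0397
```

```bash
python3 - <<'E'
from h import *
s=snapshot("scene");ob(s[150:320,320:520].repeat(3,0).repeat(3,1),"s12.png");o=get_obs();print(o["tool_pos"],o["ee_rot"],o["width"],o["wrist_force"])
E
```

```text
[0.66412915 0.14733669 0.22572385] [-3.14151729e+00 -2.41243165e-04  1.18412358e-01] 0.03982712761606682 [-0.0679645   0.24591042 -5.45312502]
```

View pics/s12.png

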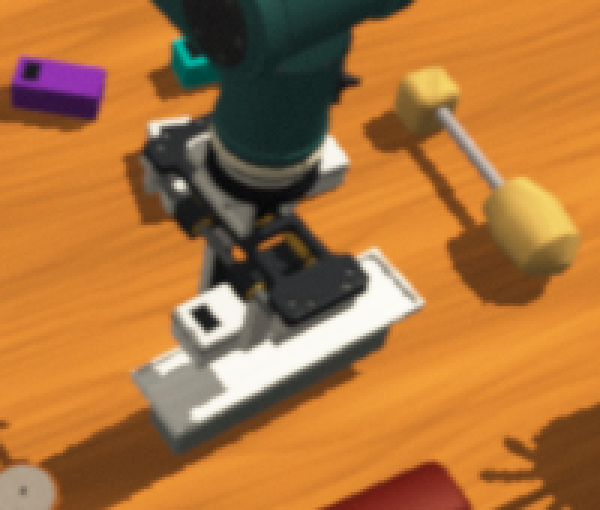

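Emit:
jog_arm(
  moves=[
    [0, 0, 0, 0, 0, -25, 34],
    [0, 0, 0, 0, 0, -18, 34],
    [0, 0, 0, 0, 0, -9, 34],
    [0, 0, 0, 0, 0, -3, 34],
    [0, 0, 0, 0, 0, -1, 34],
    [0, 0, 0, 0, 0, 0, 34],
    [0, 0, 0, 0, 0, 0, 34],
  ],
)

```text
time: 37.9
tool_pos: [0.6648, 0.147, 0.1703]
ee_rot: [-3.142, -0.001, 0.118]
wrist_force: [-0.1, -0.2, -4.9]
width: 0.0397
```

Emit:
jog_arm(
  moves=[
    [0, 0, 0, 0, 0, -1, 34],
    [0, 0, 0, 0, 0, -0.5, 34],
    [0, 0, 0, 0, 0, 0, 34],
    [0, 0, 0, 0, 0, 0, 34],
  ],
)

```text
time: 38.4
tool_pos: [0.6647, 0.1469, 0.1695]
ee_rot: [3.142, -0.002, 0.118]
wrist_force: [-1.2, -0.2, 4.1]
width: 0.0398
```

Contact, and the load is off. Releasing.

Emit:
jog_arm(
  moves=[
    [0, 0, 0, 0, 0, 0, 48],
    [0, 0, 0, 0, 0, 0, 48],
    [0, 0, 0, 0, 0, 0, 48],
    [0, 0, 0, 0, 0, 20, 48],
    [0, 0, 0, 0, 0, 35, 48],
    [0, 0, -0.15, -30, 0, 20, 60],
    [0, 0, -0.15, -35, 0, 0, 60],
    [0, 0, -0.15, -35, 0, 0, 60],
    [0, 0, -0.15, -35, 0, 0, 60],
    [0, 0, -0.15, -25, 0, 0, 60],
    [0, 0, 0, 0, 0, 0, 60],
  ],
)

```text
time: 39.78
tool_pos: [0.5038, 0.1471, 0.2451]
ee_rot: [-3.139, -0.002, -0.63]
wrist_force: [-0.6, -0.4, 0.2]
width: 0.0598
```

```bash
python3 - <<'E'
from h import *
look(13)
E
```

```text
39.875 [0.5052 0.147  0.2444] [-3.14e+00 -2.00e-03 -6.30e-01] [-0.2 -0.3 -0.3] 0.0599
{'px': (179, 248), 'xy': (455.2, 349.8), 'size': (83, 38), 'ang': np.float64(0.005)}
tray: [{'px': (431, 210), 'xy': (563.5, -309.7), 'size': (84, 37), 'ang': np.float64(-0.035)}]
```

View pics/s13.png

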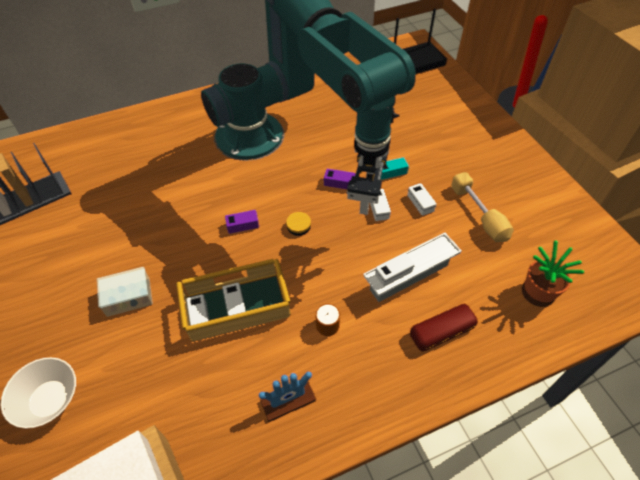

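View pics/t13.png

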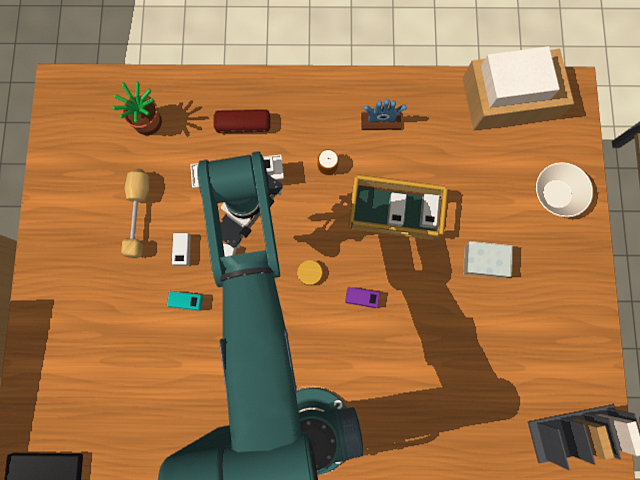

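The heavy case lies flat on the shelf at scene pixel (397,268). One tray case got knocked aside to local y ≈ -0.09, but it's still inside and panels still stand. Next is the case at (427, 235).

Emit:
jog_arm(
  moves=[
    [0, 0, -0.147, -9.8, 11, 0, 60],
    [0, 0, -0.147, -9.8, 11, 0, 60],
    [0, 0, -0.147, -9.8, 11, 0, 60],
    [0, 0, -0.147, -9.8, 11, 0, 60],
    [0, 0, -0.147, -9.8, 11, 0, 60],
    [0, 0, -0.147, -9.8, 11, 0, 60],
    [0, 0, -0.147, -9.8, 11, 0, 60],
    [0, 0, -0.145, -9.8, 10.6, 0, 60],
    [0, 0, 0, 0, 0, -25, 60],
    [0, 0, 0, 0, 0, -35, 60],
    [0, 0, 0, 0, 0, 0, 60],
    [0, 0, 0, 0, 0, 0, 60],
  ],
)

```text
time: 41.38
tool_pos: [0.4272, 0.2348, 0.1842]
ee_rot: [-3.14, 0.001, -1.805]
wrist_force: [0.7, 0.4, -0.6]
width: 0.06
```

```bash
python3 - <<'E'
from h import *
s=snapshot("scene");ob(s[130:280,320:500].repeat(4,0).repeat(4,1),"s14.png");o=get_obs();print(o["tool_pos"],o["ee_rot"])
E
```

```text
[0.42737581 0.23485565 0.18475139] [-3.13919453e+00  1.58783446e-03 -1.80556053e+00]
```

View pics/s14.png

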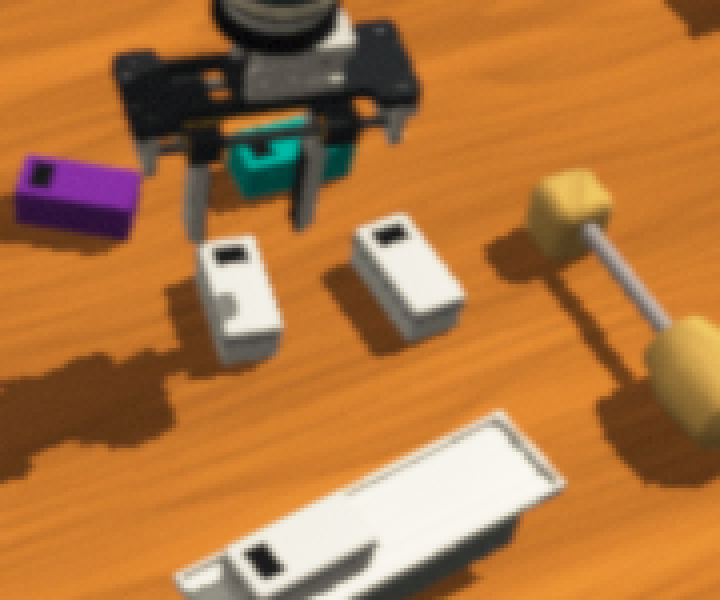

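Emit:
jog_arm(
  moves=[
    [0, 0, 0, 0, 0, -30, 60],
    [0, 0, 0, 0, 0, -25, 60],
    [0, 0, 0, 0, 0, -17, 60],
    [0, 0, 0, 0, 0, -8, 60],
    [0, 0, 0, 0, 0, 0, 60],
    [0, 0, 0, 0, 0, 0, 34],
    [0, 0, 0, 0, 0, 0, 34],
    [0, 0, 0, 0, 0, 0, 34],
    [0, 0, 0, 0, 0, 0, 34],
    [0, 0, 0, 0, 0, 10, 34],
    [0, 0, 0, 0, 0, 30, 34],
    [0, 0, 0, 0, 0, 20, 34],
  ],
)

```text
time: 42.92
tool_pos: [0.4255, 0.2342, 0.163]
ee_rot: [3.14, -0.001, -1.806]
wrist_force: [0.3, -0.1, -5.5]
width: 0.0399
```

Emit:
jog_arm(
  moves=[
    [0, 0, 0, 0, 0, 0, 34],
    [0, 0, 0, 0, 0, 0, 34],
    [0, 0, 0, 0, 0, 0, 34],
  ],
)

```text
time: 43.3
tool_pos: [0.4251, 0.2341, 0.1612]
ee_rot: [3.139, -0.002, -1.806]
wrist_force: [-0.3, 0.6, -5.6]
width: 0.0399
```

```bash
python3 - <<'E'
from h import *
weigh(15)
E
```

```text
[ 0.05 -0.18 -5.65] [0.5  0.2  0.33] 0.03981164845826822 43.6 [0.4259 0.2345 0.1627] [ 3.141 -0.    -1.806]
```

View pics/s15.png

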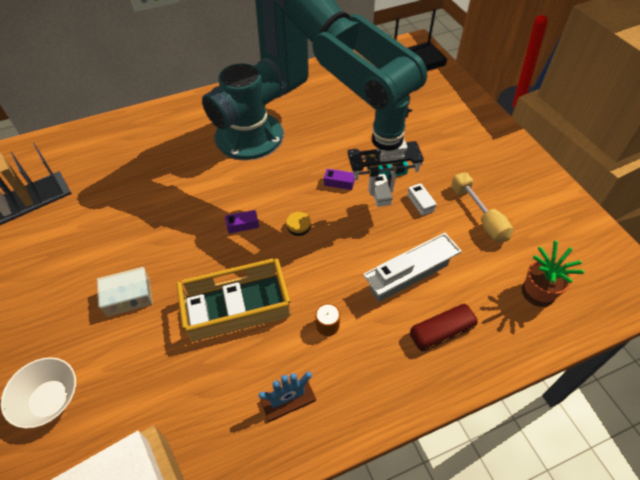

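Heavy (5.6 N). It goes to the shelf at local y = +57.

Emit:
jog_arm(
  moves=[
    [0, 0, 0, 0, 0, 30, 34],
    [0, 0, 0, 0, 0, 32, 34],
    [0, 0, 0.16, 22.5, 2.5, 0, 34],
    [0, 0, 0.16, 22.5, 2.5, 0, 34],
    [0, 0, 0.16, 22.5, 2.5, 0, 34],
    [0, 0, 0.16, 22.5, 2.5, 0, 34],
    [0, 0, 0.16, 22.5, 2.5, 0, 34],
    [0, 0, 0.16, 22.5, 2.5, 0, 34],
    [0, 0, 0.16, 22.5, 2.5, 0, 34],
    [0, 0, 0.16, 22.5, 2.5, 0, 34],
    [0, 0, 0.16, 22.5, 2.5, 0, 34],
    [0, 0, 0.16, 22.5, 2.5, 0, 34],
  ],
)

```text
time: 45.1
tool_pos: [0.6518, 0.2596, 0.2242]
ee_rot: [3.141, 0.001, -0.2]
wrist_force: [-0.4, -0.0, -5.0]
width: 0.0403
```

Emit:
jog_arm(
  moves=[
    [0, 0, 0.16, 0, 0, 0, 34],
    [0, 0, 0.164, 0, 0, 0, 34],
    [0, 0, 0, 0, 0, 0, 34],
    [0, 0, 0, 0, 0, 0, 34],
    [0, 0, 0, 0, 0, 0, 34],
  ],
)

```text
time: 45.72
tool_pos: [0.651, 0.2595, 0.2249]
ee_rot: [3.142, 0.0, 0.117]
wrist_force: [0.1, -0.1, -5.8]
width: 0.0396
```

```bash
python3 - <<'E'
from h import *
s=snapshot("scene");ob(s[150:320,320:520].repeat(3,0).repeat(3,1),"s16.png");o=get_obs();print(o["tool_pos"],o["ee_rot"],o["width"],o["wrist_force"])
E
```

```text
[0.65102542 0.25951819 0.22503323] [ 3.14157735e+00 -1.49339657e-04  1.17324971e-01] 0.03990210250586909 [-0.09776523 -0.62849799 -5.61070014]
```

View pics/s16.png

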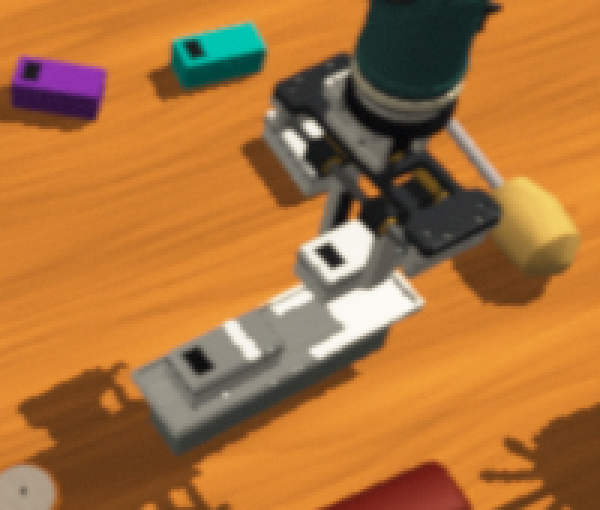

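Emit:
jog_arm(
  moves=[
    [0, 0, 0, 0, 0, -25, 34],
    [0, 0, 0, 0, 0, -18, 34],
    [0, 0, 0, 0, 0, -9, 34],
    [0, 0, 0, 0, 0, -3, 34],
    [0, 0, 0, 0, 0, -1.5, 34],
    [0, 0, 0, 0, 0, 0, 34],
    [0, 0, 0, 0, 0, 0, 34],
  ],
)

```text
time: 46.65
tool_pos: [0.6513, 0.2596, 0.1694]
ee_rot: [-3.141, -0.001, 0.118]
wrist_force: [0.7, 0.3, -5.2]
width: 0.0399
```

Emit:
jog_arm(
  moves=[
    [0, 0, 0, 0, 0, -1, 34],
    [0, 0, 0, 0, 0, -0.5, 34],
    [0, 0, 0, 0, 0, 0, 34],
    [0, 0, 0, 0, 0, 0, 34],
  ],
)

```text
time: 47.15
tool_pos: [0.6513, 0.2596, 0.1689]
ee_rot: [-3.141, -0.002, 0.118]
wrist_force: [-2.6, -0.9, 5.0]
width: 0.0398
```

Emit:
jog_arm(
  moves=[
    [0, 0, 0, 0, 0, 0, 48],
    [0, 0, 0, 0, 0, 0, 48],
    [0, 0, 0, 0, 0, 0, 48],
    [0, 0, 0, 0, 0, 20, 48],
    [0, 0, 0, 0, 0, 35, 48],
    [0, 0, -0.15, -30, 0, 20, 60],
    [0, 0, -0.15, -35, 0, 0, 60],
    [0, 0, -0.15, -35, 0, 0, 60],
    [0, 0, -0.15, -35, 0, 0, 60],
    [0, 0, -0.15, -35, 0, 0, 60],
    [0, 0, -0.15, -35, 0, 0, 60],
    [0, 0, 0, 0, 0, 0, 60],
  ],
)

```text
time: 48.65
tool_pos: [0.4448, 0.2598, 0.244]
ee_rot: [-3.139, -0.001, -0.779]
wrist_force: [-0.5, 0.3, -0.9]
width: 0.0599
```

```bash
python3 - <<'E'
from h import *
look(17)
E
```

```text
48.75 [0.4467 0.2597 0.2436] [-3.139e+00 -2.000e-03 -7.800e-01] [ 0.7 -1.   0.3] 0.0597
tray: [{'px': (430, 209), 'xy': (563.8, -306.7), 'size': (84, 39), 'ang': np.float64(-0.12)}, {'px': (397, 208), 'xy': (565.8, -219.6), 'size': (84, 39), 'ang': np.float64(-0.12)}]
```

View pics/s17.png

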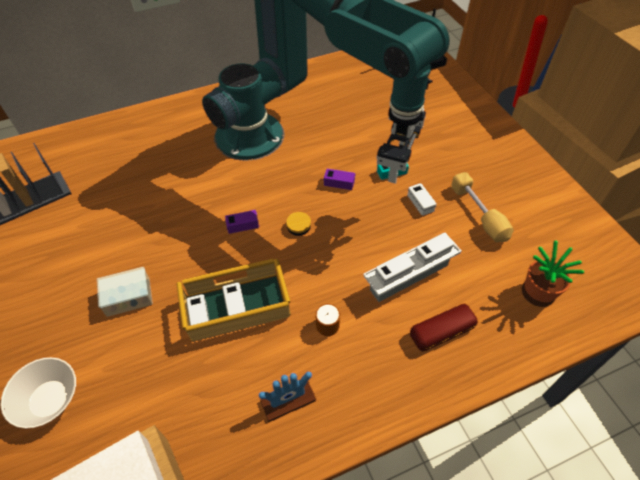

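View pics/t17.png

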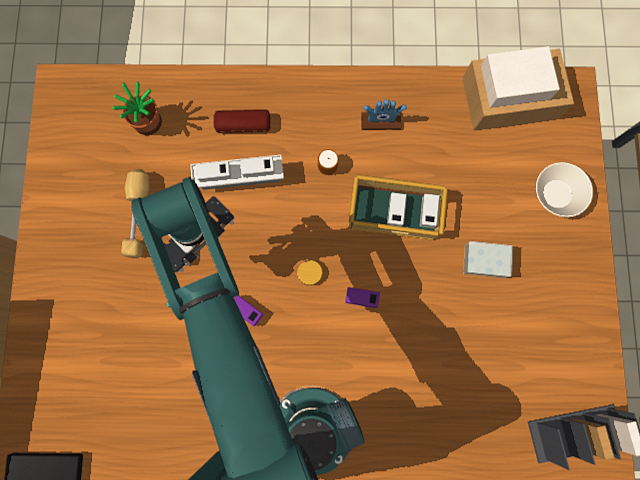

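Both heavy cases lie flat and end to end on the shelf. The last one is at (455, 350).

Emit:
jog_arm(
  moves=[
    [0, 0, -0.157, 1.7, 18, 0, 60],
    [0, 0, -0.157, 1.7, 18, 0, 60],
    [0, 0, -0.157, 1.7, 18, 0, 60],
    [0, 0, -0.157, 1.7, 18, 0, 60],
    [0, 0, -0.157, 1.7, 18, 0, 60],
    [0, 0, 0, 0, 0, -25, 60],
    [0, 0, 0, 0, 0, -35, 60],
    [0, 0, 0, 0, 0, 0, 60],
    [0, 0, 0, 0, 0, 0, 60],
  ],
)

```text
time: 49.88
tool_pos: [0.4558, 0.3498, 0.1832]
ee_rot: [-3.14, 0.001, -1.567]
wrist_force: [-0.0, -0.2, 0.5]
width: 0.06
```

```bash
python3 - <<'E'
from h import *
s=snapshot("scene");ob(s[110:260,350:530].repeat(4,0).repeat(4,1),"s18.png");o=get_obs();print(o["tool_pos"],o["ee_rot"])
E
```

```text
[0.45587209 0.34994333 0.18388129] [-3.13888065e+00  1.50438454e-03 -1.56681672e+00]
```

View pics/s18.png

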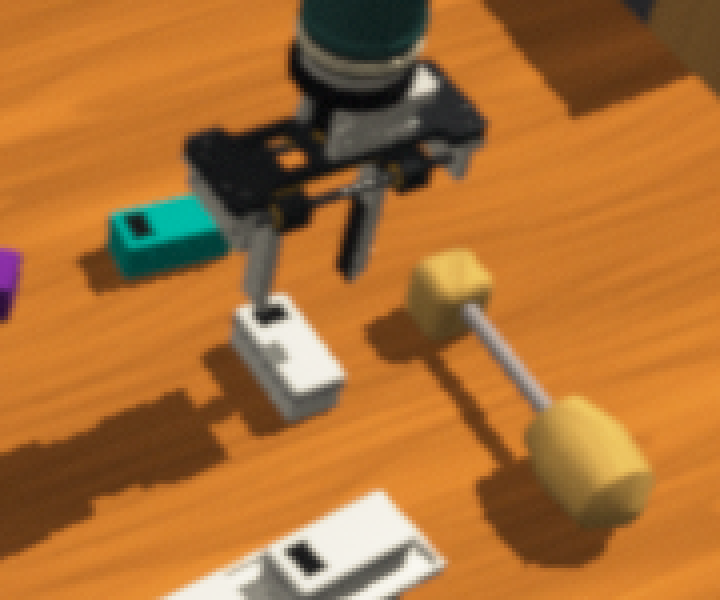

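Emit:
jog_arm(
  moves=[
    [0, 0, 0, -0.5, 0, -30, 60],
    [0, 0, 0, 0, 0, -25, 60],
    [0, 0, 0, 0, 0, -17, 60],
    [0, 0, 0, 0, 0, -7, 60],
    [0, 0, 0, 0, 0, 0, 60],
    [0, 0, 0, 0, 0, 0, 34],
    [0, 0, 0, 0, 0, 0, 34],
    [0, 0, 0, 0, 0, 0, 34],
    [0, 0, 0, 0, 0, 0, 34],
    [0, 0, 0, 0, 0, 10, 34],
    [0, 0, 0, 0, 0, 30, 34],
    [0, 0, 0, 0, 0, 20, 34],
  ],
)

```text
time: 51.42
tool_pos: [0.4541, 0.3495, 0.1642]
ee_rot: [-3.141, 0.0, -1.567]
wrist_force: [-0.2, -0.4, -1.1]
width: 0.0396
```

Emit:
jog_arm(
  moves=[
    [0, 0, 0, 0, 0, 0, 34],
    [0, 0, 0, 0, 0, 0, 34],
    [0, 0, 0, 0, 0, 0, 34],
  ],
)

```text
time: 51.8
tool_pos: [0.4534, 0.3491, 0.1614]
ee_rot: [3.139, -0.002, -1.567]
wrist_force: [0.3, -0.4, 0.2]
width: 0.0397
```

```bash
python3 - <<'E'
from h import *
weigh(19)
E
```

```text
[ 0.15 -0.08 -1.21] [0.28 0.18 0.43] 0.040076587165759105 52.1 [0.454  0.3494 0.1626] [ 3.141 -0.    -1.567]
```

View pics/s19.png

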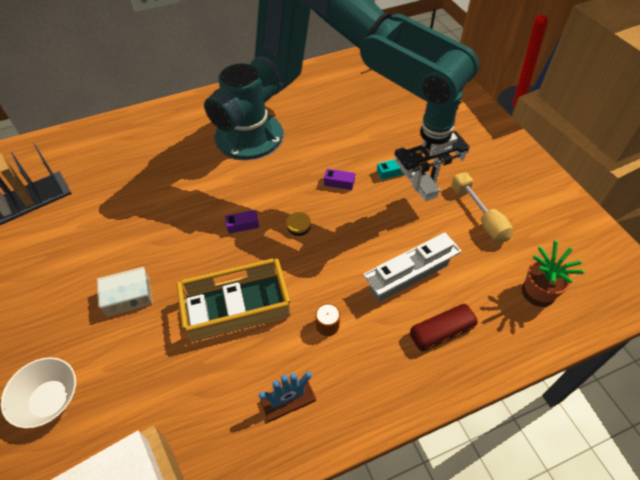

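Light (1.2 N). It goes to the tray at local y = +66.

Emit:
jog_arm(
  moves=[
    [0, 0, 0, 0, 0, 30, 34],
    [0, 0, 0, 0, 0, 32, 34],
    [0, 0, -0.0127, 12, -45, 0, 34],
    [0, 0, -0.0127, 12, -45, 0, 34],
    [0, 0, -0.0127, 12, -45, 0, 34],
    [0, 0, -0.0127, 12, -45, 0, 34],
    [0, 0, -0.0127, 12, -45, 0, 34],
    [0, 0, -0.0127, 12, -45, 0, 34],
    [0, 0, -0.0127, 12, -45, 0, 34],
    [0, 0, -0.0127, 12, -45, 0, 34],
    [0, 0, -0.0127, 12, -45, 0, 34],
    [0, 0, -0.0127, 12, -45, 0, 34],
  ],
)

```text
time: 53.6
tool_pos: [0.5743, -0.102, 0.225]
ee_rot: [-3.141, 0.0, -1.694]
wrist_force: [-0.1, 0.2, -1.4]
width: 0.04
```

Emit:
jog_arm(
  moves=[
    [0, 0, 0, 0, -27, 0, 34],
    [0, 0, 0, 0, -26.8, 0, 34],
    [0, 0, 0, 0, 0, 0, 34],
    [0, 0, 0, 0, 0, 0, 34],
    [0, 0, 0, 0, 0, 0, 34],
  ],
)

```text
time: 54.22
tool_pos: [0.5741, -0.1532, 0.225]
ee_rot: [3.142, 0.0, -1.692]
wrist_force: [0.7, -0.6, -1.0]
width: 0.0398
```

```bash
python3 - <<'E'
from h import *
s=snapshot("scene");ob(s[180:380,100:360].repeat(3,0).repeat(3,1),"s20.png");o=get_obs();print(o["tool_pos"],o["ee_rot"],o["width"],o["wrist_force"])
E
```

```text
[ 0.57412712 -0.15320434  0.22508158] [-3.14153872e+00  1.70339609e-04 -1.69229860e+00] 0.0394681255111034 [ 0.00456276  0.79932814 -1.39910343]
```

View pics/s20.png

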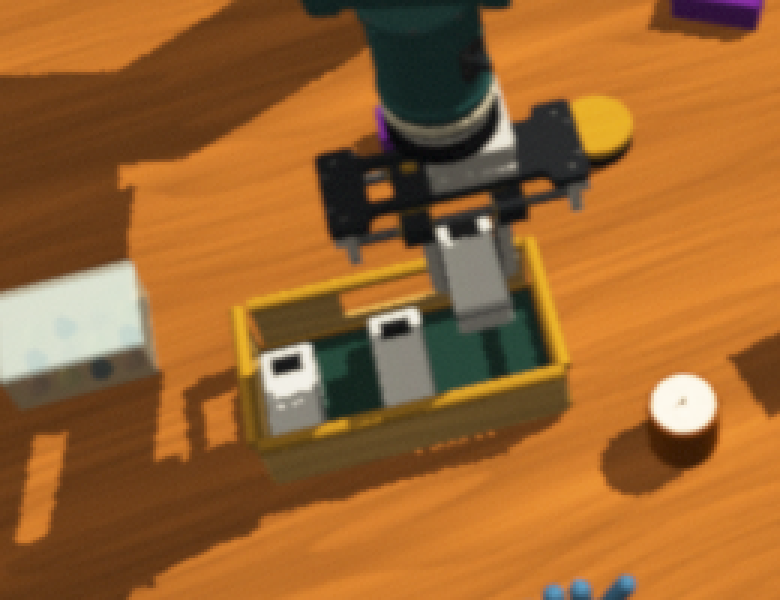

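Emit:
jog_arm(
  moves=[
    [0, 0, 0, -0.3, -2.5, -30, 34],
    [0, 0, 0, 0, 0, -30, 34],
    [0, 0, 0, 0, 0, -25, 34],
    [0, 0, 0, 0, 0, -15, 34],
    [0, 0, 0, 0, 0, -7, 34],
    [0, 0, 0, 0, 0, -3, 34],
    [0, 0, 0, 0, 0, 0, 34],
    [0, 0, 0, 0, 0, 0, 45],
    [0, 0, 0, 0, 0, 0, 45],
    [0, 0, 0, 0, 0, 0, 45],
  ],
)

```text
time: 55.52
tool_pos: [0.574, -0.1569, 0.1156]
ee_rot: [-3.141, -0.0, -1.694]
wrist_force: [0.5, 0.4, 0.2]
width: 0.0448
```

Emit:
jog_arm(
  moves=[
    [0, 0, 0, 0, 0, 25, 45],
    [0, 0, 0, 0, 0, 40, 45],
    [0, 0, 0, 0, 0, 40, 45],
    [0, 0, 0, -40, 30, 30, 45],
    [0, 0, 0, -50, 30, 30, 45],
    [0, 0, 0, -50, 30, 0, 45],
    [0, 0, 0, -30, 30, 0, 45],
    [0, 0, 0, 0, 30, 0, 45],
    [0, 0, 0, 0, 0, 0, 45],
  ],
)

```text
time: 56.65
tool_pos: [0.4057, -0.0071, 0.2792]
ee_rot: [-3.14, -0.0, -1.691]
wrist_force: [0.4, 0.4, 0.2]
width: 0.0455
```

```bash
python3 - <<'E'
from h import *
look(21)
for n in("top","scene"):
    m=cv2.imread(f"pics/{n[0]}21.png")
    for X in tray_pts([.5655,-.2199,-.1242,1.571,1.571,1.571]): cv2.circle(m,tuple(int(v) for v in np.round(w2pix(X,n))),1,(0,0,255),-1)
    m=m[150:330,310:530] if n=="top" else m[230:350,130:350]
    cv2.imwrite(f"pics/ov21_{n}.png",cv2.resize(m,None,fx=3,fy=3))
E
```

```text
56.75 [ 0.4062 -0.0085  0.2789] [-3.141e+00 -1.000e-03 -1.693e+00] [ 0.4 -0.1 -0.6] 0.0451
tray: [{'px': (430, 209), 'xy': (564.1, -306.7), 'size': (83, 39), 'ang': np.float64(-0.118)}, {'px': (397, 208), 'xy': (565.8, -219.6), 'size': (84, 39), 'ang': np.float64(-0.125)}, {'px': (372, 205), 'xy': (575.6, -156.0), 'size': (84, 39), 'ang': np.float64(-0.111)}]
```

View pics/t21.png

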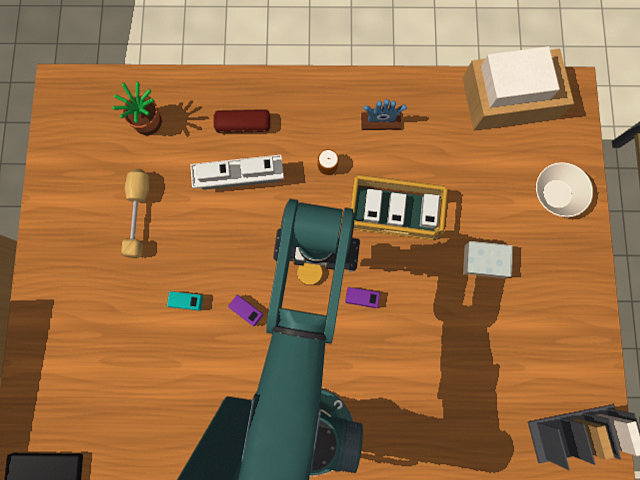

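View pics/s21.png

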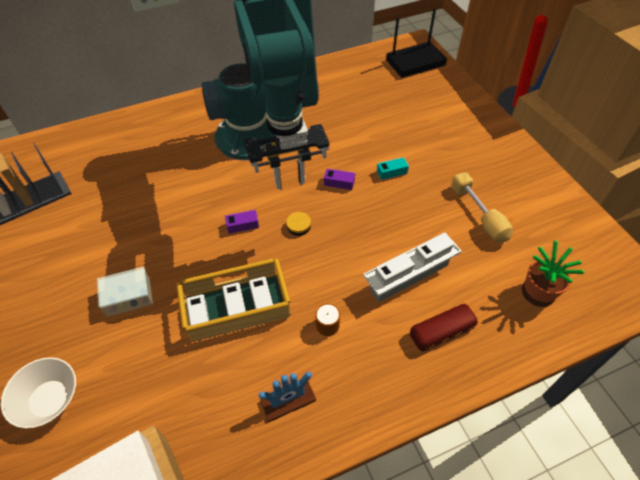

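View pics/ov21_top.png

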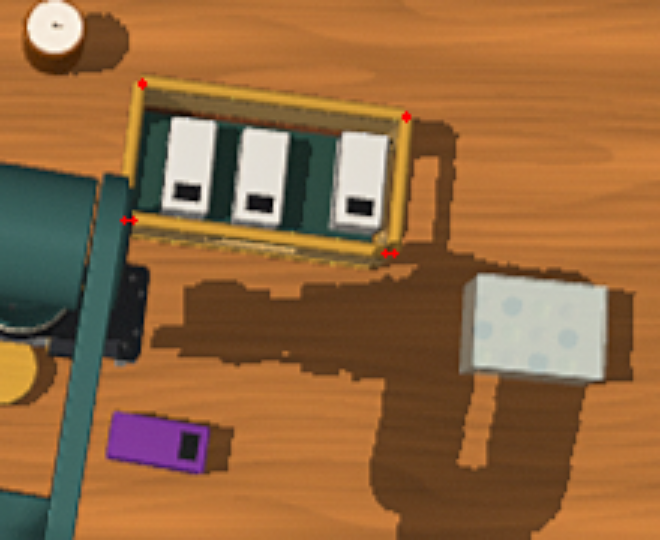

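View pics/ov21_scene.png

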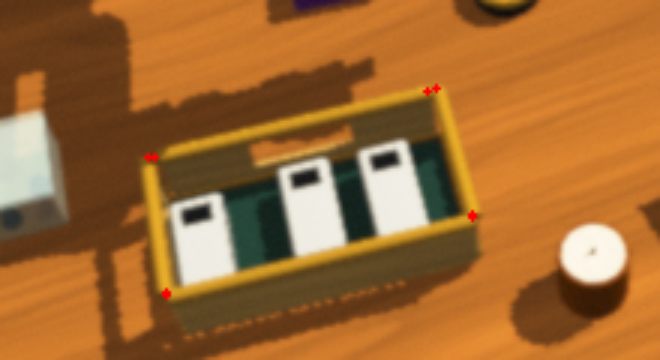

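```bash
python3 - <<'E'
from h import *
a=cv2.imread("pics/top0.png")[:,:,::-1]; b=cv2.imread("pics/t21.png")[:,:,::-1]
f=b.astype(int)
m=((f.min(2)<70)&(f.max(2)<80)).astype(np.uint8)
for q in blobs(m,.099,lo=20,hi=200,box=(190,150,285,190)): print("label",q)
cv2.imwrite("pics/sh.png",cv2.resize(b[145:200,180:300,::-1],None,fx=6,fy=6,interpolation=cv2.INTER_CUBIC))
d=cv2.absdiff(a,b).max(2)
for n,(x0,y0,x1,y1) in dict(shoe=(115,165,155,262),flip=(463,240,516,280),candle=(315,146,342,178)).items(): print(n,d[y0:y1,x0:x1].mean().round(2),(d[y0:y1,x0:x1]>40).sum())
s0=cv2.imread("pics/scene0.png");s1=cv2.imread("pics/s21.png")
print("tin scene",cv2.absdiff(s0,s1).max(2)[208:240,283:315].mean())
E
```

```text
label {'px': (240, 184), 'xy': (611.8, 188.0), 'size': (195, 6), 'ang': np.float64(-1.452)}
label {'px': (222, 168), 'xy': (654.7, 234.9), 'size': (20, 13), 'ang': np.float64(0.272)}
label {'px': (266, 164), 'xy': (668.0, 121.6), 'size': (19, 13), 'ang': np.float64(0.024)}
shoe 4.65 0
flip 15.12 280
candle 4.83 0
tin scene 5.0185546875
```

View pics/sh.png

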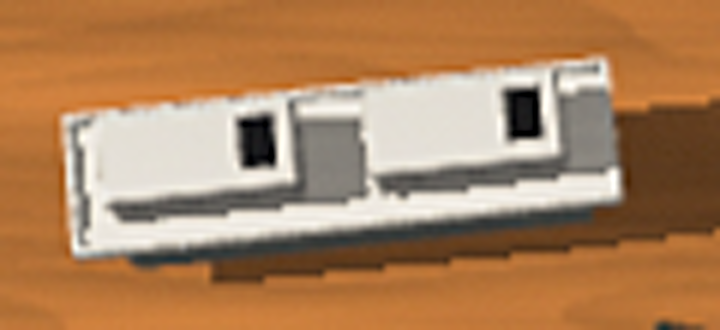

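Both heavy cases sit flat and lengthwise between the shelf's lips. The flip-box image difference is the arm's shadow, and its outline hasn't moved. Handing in.

```bash
python3 - <<'E'
from bench import *
print(close_job())
E
```

```text
the job is handed in; nothing more can be done
None
```

I raised all three tray panels to their stops before putting any case away, then sorted the five cases and handed the job in at about 57 s. It gave no verdict.

- **Heavy cases:** two weighed about 4.6 N and 5.6 N when lifted. They lie flat, end to end along the shelf between its lips.
- **Light cases:** three weighed about 1.0 to 1.5 N. All three lie inside the tray, at tray y of about -86, 0 and +65 mm.
- **Panels:** in the last pictures the rims match an upright tray. The top view puts the front rim about 1 px off, within the calibration error, and the arm pushed against each stop when raising it.
- **Bystanders:** the shoe tree, candle and tin match the first pictures. The flip box region differs by pixel comparison, which I put down to the arm's shadow; its outline had not moved by eye.
- **Disturbance:** one case already in the tray was knocked about 25 mm towards the right panel during the run. It stayed inside and needed no fixing.

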